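Line up the relay modules on the sloped rack

ROBOT

A 7-joint arm with a two-finger parallel gripper is mounted at the origin on the work surface. World frame = base frame: x ahead of the robot, y to its left, z up, the work surface at z = 0. Lengths are in m, angles in degrees, forces in N, time in s.
With the tool pointing down it reaches from about 0.35 to 0.9 m from the base axis. Payload 8.1 kg.
Tool frame: the origin (TCP) lies at the very end of the fingers, on their centre line; the grasp point (between the pads) lies 19 mm behind it; z points along the fingers, y is the line along which they close (so a half turn about z gives the same grasp; the last joint's range is limited). The gripper opens to 85 mm and grips with 20 to 120 N. Pads are 22 mm wide; open, the fingers measure 114 mm over their backs; the gripper's body (76 mm by 85 mm) begins 54 mm behind the grasp point. The pads swing forward as they close: fully open they stand 13 mm farther back than shut.
Start: joints at [62.934, 24.895, 1.432, 90.138, -0.665, 64.973, -4.303], TCP at [0.226, -0.583, 0.231] pointing down, gripper open.
Joint ranges: [-149.89, 149.89], [-25.12, 119.58], [-72.63, 75.52], [4.76, 147.25], [-75.54, 255.54], [6.69, 114.76], [-157.13, 157.13]. Speed limits (degrees/s): [127.2, 127.2, 172.46, 172.46, 180, 180, 180].

INTERFACE

Orientations are given as [roll, pitch, yaw] about the fixed x, y, z axes, in that order (R = Rz(yaw) Ry(pitch) Rx(roll)).
In Python, from station import observe, get_image, finish_job, recognise gives the robot as it stands. The module is installed in compiled form; this text tells all that it offers.
- The arm moves only by the shell command python3 -m jog 'ROWS' [OPENING]. ROWS is JSON, one flat list of numbers, 6 for each row, row after row: the shift along the world's x, y, z in m, then the turn, a rotation vector about the world's x, y, z in rad. A call has 1 to 20 rows; each row shifts and turns the commanded pose from where the row before left it; what a row does not reach is not made up. A row lasts 1/12 s, in which the tool goes at most 41.7 mm and 7.16 degrees, less where a joint would pass 70% of its speed; a pose out of reach is approached as far as the arm can. A call with a gripper value outside its range is refused whole. OPENING is the finger opening in m, from 0 to 0.0854, set as the call begins (- or left out, the last holds). The fingers move at their own pace and stop on an object; the grip force is fixed at half the most. Time passes only in rows, so rows that do not move let the fingers close. It gives the time, the measured TCP pose, the force, the opening and the grip force at its end, in the units of the state.
- observe(): the state, without advancing time (a new reading comes with each control period).
- get_image(name): name is "scene" or "side" or "wrist"; returns a dict with "img" (400x640x3 uint8, red, green, blue), "range_z" (400x640 float32, m along the optical axis (not along the pixel's ray), 0 where there is no reading), "fx", "fy", "cx", "cy" (pixels), "D" ([k1, k2, p1, p2, k3] as OpenCV has them; the pictures are not rectified), "cam_to_world" (4x4, takes a point from camera to world coordinates); the wrist camera has in their place "T_tool_cam" (4x4, takes a point from camera to tool coordinates, whose origin is the TCP and whose axes are the flange's). Camera axes: x right, y down, z forward; pixel columns grow to the right and rows downward; lengths in m; the calibration is good to about 2 mm. A picture is of the moment at which its call begins: read the wrist's pose just before it.
- finish_job(): hands the job in; it is judged then, once.
Trained networks look in the newest picture that a camera, given by its name, has taken for a name from the list of things; names that differ only in an ending like _2 or _b are one class to them, and where a whole thing is asked for, a point or a joint stands for the part that bears it (a point fixed in the world has none). Each returns a list of dicts, best first, with "confidence" (0 to 1); they miss things now and then, are a little off and sometimes report something else, mostly with a low value. They report only what shows in the picture. A call takes as long as a camera call.
- recognise(name, camera): "rect" ([centre column, centre row, width, height] in pixels, round what is visible of it).
The state is a dict: "time": time; "q": joint angles; "dq": joint speeds; "joint_efforts": joint torques, N m; "tcp_pos": TCP position; "eef_rot": TCP orientation; "wrist_force": force on the tool from outside, world axes, zero at the start; "torque": the same for the moment, N m; "gripper_width": finger opening in m; "finger_force": force on a finger pad.
Only numpy, scipy, OpenCV 4.12 (cv2) and the standard library are available. Lean on these libraries where they do the work, as an engineer would, in place of code of your own. Each camera call takes 0.05 s, during which the arm holds its last target. There are 200 camera calls.

TASK

Stand the three black relay modules side by side in one neat row on the sloping tray of the rack: the widest against the fixed end wall, then the middle one, then the narrowest, each flat on the board with its 60 mm depth running up the slope and pushed down against the front lip. Close the row up by sliding the aluminium end stop against the narrowest so that no visible gaps are left, let go, and leave everything else on the bench where it is.

Things in the scene. Friction and masses are not known exactly. Their poses are not given: they have to be found in the camera images.
- wide: widest relay module: plain black plastic block with screws on its top, 50 wide (its y) x 60 deep (its x) x 78 high (its z), standing upright on the bench at the start. Origin: centre of the underside. The three modules differ only in width. Either end (+x or -x) may face the lip.
- middle: middle-sized relay module: plain black plastic block with screws on its top, 38 wide (its y) x 60 deep (its x) x 78 high (its z), standing upright on the bench at the start. Origin: centre of the underside. The three modules differ only in width. Either end (+x or -x) may face the lip.
- narrow: narrowest relay module: plain black plastic block with screws on its top, 26 wide (its y) x 60 deep (its x) x 78 high (its z), standing upright on the bench at the start. Origin: centre of the underside. The three modules differ only in width. Either end (+x or -x) may face the lip.
- tray: steel tray of the fixed rack, board sloping 30 degrees, low on the robot's side. Origin: inner corner of board top, front lip and end wall. x up the slope, y along the row, outward through the end wall (board: y 0 to -270, x 0 to 80), z square off the board. Lip at x = 0: 20 high, 5 thick; end wall at y = 0: 50 high. A module seated at the lip has its origin at x = 30, z = 0.
- lamp_mid (a point): middle of the fixed white lamp tube over the back of the tray, 16 diameter, 292 long, parallel to the tray's y at tray x = 115, z = 126; thin posts hold it beyond both ends of the tray. It leaves no room for an upright gripper over the row; a gripper square to the board clears it.
- stop (a joint): travel (m) of the sliding aluminium end stop along the tray's y: 0 at its outer end (face at tray y = -190), 0.09 farthest in towards the end wall; stiff (about 2 N), stays where it is left
- stop_face (a point): centre of the stop's inner face (56 x 58 high), which closes the row: tray x = 30, z = 30
- stop_fin (a point): on the outer face of the stop's upright grip fin, 62 mm outward of the inner face, at tray x = 32, z = 45; the fin is 10 thick (y), 44 wide (x), its top at z = 62; 41 mm free between fin and inner plate
- tin: bystander: low round green tin, 56 diameter, 24 high; origin under its centre
- strip: bystander: white connector strip lying flat, 120 x 24 x 22; origin under its centre
- spool: bystander: white reel standing on its flange, 64 diameter, 50 high
- driver: bystander: screwdriver lying on the bench, red handle
- cup: bystander: white plastic cup, 68 diameter, 70 high
- pliers: bystander: pliers with red handles lying flat, about 160 long, 18 high
- glue: bystander: white tube with a red cap lying flat, about 140 long, 22 high

How it is judged (in metres and radians):
At the end, for the whole second after the job is handed in: All three modules at rest flat on the tray (4 mm, 3.4 deg), depth up the slope (4.6 deg), within 4 mm of the lip; widest within 4 mm of the end wall, then middle, then narrowest, gaps under 4 mm; the stop's face within 4 mm of the narrowest (x of wide in the frame of tray between 0.026 and 0.034 m and z of wide in the frame of tray between -0.004 and 0.004 m and angle between the z axis of each of wide, middle, narrow and the z axis of tray, either way round below 0.06 rad and angle between the x axis of each of wide, middle, narrow and the x axis of tray, either way round below 0.08 rad and linear speed of each of wide, middle, narrow below 0.01 m/s and x of middle in the frame of tray between 0.026 and 0.034 m and z of middle in the frame of tray between -0.004 and 0.004 m and x of narrow in the frame of tray between 0.026 and 0.034 m and z of narrow in the frame of tray between -0.004 and 0.004 m and y of wide in the frame of tray between -0.029 and -0.02 m and y of middle in the frame of tray between -0.077 and -0.062 m and y of narrow in the frame of tray between -0.113 and -0.094 m and distance between wide and middle below 0.048 m and distance between middle and narrow below 0.036 m and y of stop_face in the frame of narrow between -0.017 and 0.017 m); the robot touches nothing.
It fails at once if a bystander (tin, strip, reel, screwdriver, cup, pliers, tube) was moved by more than 30 mm (distance of any of tin, strip, spool, driver, cup, pliers, glue from where it was at the start of the episode above 0.03 m).
It also fails if it takes over 72 s, if anything falls off the work surface, if the arm or the gripper's body presses on something with over 40 N, if the wrist force passes 120 N, or if a joint passes its speed limit or range.

## Working session

There is one attempt and no reset: what is moved stays moved. The work goes in short steps, Python scripts to look and compute and a shell command to move; the robot and the scene stay as the last step left them, time stands still between calls to the robot, and variables do not carry over. Pictures are saved under pics/ and viewed, at most 10 in all, crops included, and the job is handed in when it is done.

```bash
mkdir -p pics
cat > h.py <<'E'
import numpy as np, cv2
from station import observe, get_image, recognise
from scipy.spatial.transform import Rotation as R
def cloud(d, T):
    h,w=d["range_z"].shape
    u,v=np.meshgrid(np.arange(w),np.arange(h))
    K=np.array([[d["fx"],0,d["cx"]],[0,d["fy"],d["cy"]],[0,0,1.]])
    p=cv2.undistortPoints(np.stack([u,v],-1).reshape(-1,1,2).astype(np.float64),K,np.array(d["D"])).reshape(h,w,2)
    z=d["range_z"][...,None]
    P=np.concatenate([p*z,z],-1)
    P=P@np.array(T)[:3,:3].T+np.array(T)[:3,3]
    P[d["range_z"]<=0]=np.nan
    return P
E
python3 - <<'E'
from h import *
s=observe();print({k:np.round(v,3).tolist() for k,v in s.items()})
for c in("scene","side"):
    d=get_image(c);cv2.imwrite(f"pics/{c}0.png",d["img"][...,::-1])
    np.savez(f"{c}0.npz",img=d["img"],P=cloud(d,d["cam_to_world"]))
    print(c,np.round(d["cam_to_world"],3).tolist())
    for n in("wide","middle","narrow","tray","stop","tin","strip","spool","driver","cup","pliers","glue"):
        print(n,[(np.round(r["rect"]).tolist(),round(r["confidence"],2)) for r in recognise(n,c)][:3])
E
```

```text
{'time': 0.0, 'q': [62.932, 24.937, 1.431, 90.192, -0.667, 64.975, -4.303], 'dq': [0.006, -0.057, -0.064, 0.061, 0.08, -0.03, 0.089], 'joint_efforts': [0.0, -67.047, 1.025, -31.621, 0.015, 0.013, 0.0], 'tcp_pos': [0.226, -0.582, 0.231], 'eef_rot': [-179.905, 0.006, 21.184], 'wrist_force': [0.305, -0.45, -0.839], 'torque': [0.045, -0.006, -0.015], 'finger_force': 0.0, 'gripper_width': 0.085}
scene [[-0.599, 0.634, -0.489, 1.042], [0.801, 0.466, -0.376, 0.446], [-0.011, -0.617, -0.787, 0.86], [0.0, 0.0, 0.0, 1.0]]
wide [([380.0, 176.0, 21.0, 36.0], 0.9)]
middle [([336.0, 223.0, 26.0, 41.0], 0.75), ([334.0, 151.0, 35.0, 30.0], 0.65), ([225.0, 130.0, 34.0, 30.0], 0.53)]
narrow [([432.0, 231.0, 28.0, 45.0], 0.9), ([273.0, 268.0, 30.0, 40.0], 0.44)]
tray [([246.0, 147.0, 96.0, 61.0], 0.69), ([388.0, 234.0, 22.0, 20.0], 0.36)]
stop [([225.0, 131.0, 33.0, 29.0], 0.69), ([379.0, 178.0, 20.0, 38.0], 0.38)]
tin []
strip [([335.0, 151.0, 33.0, 27.0], 0.72)]
spool [([373.0, 306.0, 37.0, 36.0], 0.8)]
driver [([248.0, 143.0, 99.0, 68.0], 0.61), ([289.0, 104.0, 17.0, 28.0], 0.56), ([274.0, 267.0, 28
[... 263 characters left out ...]
.702, -0.519, 0.487, -0.088], [-0.712, 0.515, -0.477, 0.738], [-0.003, -0.682, -0.731, 1.135], [0.0, 0.0, 0.0, 1.0]]
wide [([345.0, 279.0, 22.0, 38.0], 0.57)]
middle [([404.0, 171.0, 31.0, 32.0], 0.18)]
narrow [([274.0, 309.0, 30.0, 31.0], 0.72)]
tray [([385.0, 187.0, 74.0, 66.0], 0.84)]
stop [([407.0, 171.0, 29.0, 28.0], 0.9), ([221.0, 257.0, 23.0, 33.0], 0.57)]
tin [([287.0, 284.0, 23.0, 20.0], 0.94)]
strip []
spool [([221.0, 258.0, 24.0, 25.0], 0.6)]
driver [([465.0, 229.0, 35.0, 22.0], 0.58), ([300.0, 242.0, 22.0, 35.0], 0.16)]
cup [([271.0, 200.0, 18.0, 34.0], 0.93), ([205.0, 315.0, 42.0, 40.0], 0.42)]
pliers [([333.0, 343.0, 63.0, 17.0], 0.97)]
glue [([392.0, 262.0, 36.0, 36.0], 0.74)]
```

View pics/scene0.png

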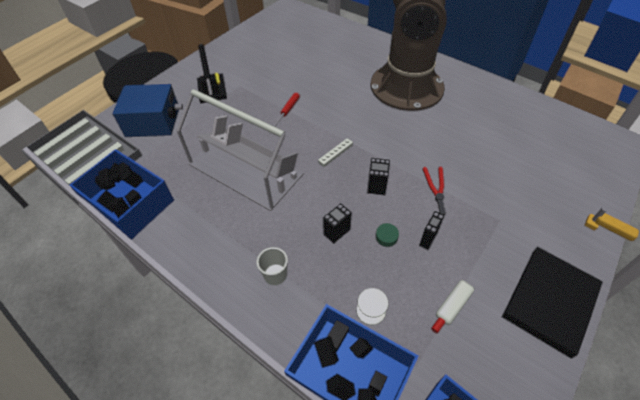

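View pics/side0.png

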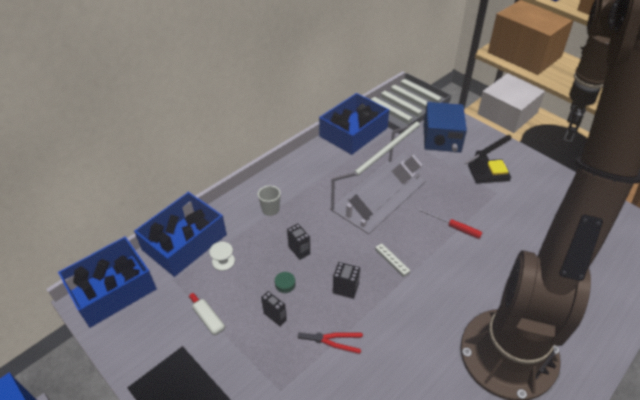

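The scene picture shows the modules at (379,176), (337,223) and (432,230), with the tray and lamp around (240,150). The end wall is on the right near (285,165) and the stop on the left near (225,130). The side picture agrees, with modules at (346,279), (298,240) and (274,307), and the tray at (380,190).

```bash
cat > m.py <<'E'
from h import *
def fit(P,zlo=.066,zhi=.09):
    m=(P[...,2]>zlo)&(P[...,2]<zhi)
    return P[m]
E
python3 - <<'E'
from h import *
D={c:np.load(f"{c}0.npz") for c in("scene","side")}
seeds={"scene":[(379,165),(337,213),(434,220)],"side":[(346,270),(298,232),(272,300)]}
for i in range(3):
    Q=[]
    for c in D:
        P=D[c]["P"];u,v=seeds[c][i]
        W=P[v-25:v+35,u-30:u+30].reshape(-1,3)
        c0=np.nanmedian(P[v-2:v+3,u-2:u+3].reshape(-1,3),0)
        m=(W[:,2]>.068)&(W[:,2]<.09)&(np.hypot(*(W[:,:2]-c0[:2]).T)<.06)
        T=W[m]; Q.append(T)
        r=cv2.minAreaRect((T[:,:2]*1000).astype(np.float32))
        print(i,c,np.round(c0,3),len(T),"z",np.round(np.median(T[:,2]),4),"rect",np.round(r[0],1),np.round(r[1],1),round(r[2],1))
    T=np.vstack(Q);r=cv2.minAreaRect((T[:,:2]*1000).astype(np.float32));print("  both",np.round(r[0],1),np.round(r[1],1),round(r[2],1))
# tray region
for c,(u0,u1,v0,v1) in {"scene":(170,310,85,215),"side":(325,430,115,235)}.items():
    P=D[c]["P"][v0:v1,u0:u1].reshape(-1,3)
    P=P[(P[:,2]>.01)&(P[:,2]<.4)]
    print(c,len(P),np.round(np.percentile(P,[1,50,99],axis=0),3).tolist())
# side lamp ends, ground height
d=D["scene"]["P"]
for p in[(193,96),(238,113),(282,131),(280,130)]:print(p,np.round(d[p[1]-1:p[1]+2,p[0]-1:p[0]+2].reshape(-1,3),3)[[0,4,8]].tolist())
for c,(u,v) in {"scene":(300,195),"side":(320,220)}.items(): print(np.round(D[c]["P"][v,u],3))
bx={"tin":(388,234),"strip":(335,151),"cup":(273,265),"spool":(373,303),"driver":(289,104),"pliers":(435,190),"glue":(453,308)}
for n,(u,v) in bx.items(): print(n,np.round(d[v,u],3))
E
```

```text
0 scene [0.419 0.142 0.079] 393 z 0.078 rect [422.9 144.3] [64.3 50.1] 27.5
0 side [0.423 0.143 0.078] 429 z 0.0779 rect [418.3 145.4] [60.6 52.5] 27.6
  both [421.1 145.8] [66.1 54.3] 27.5
1 scene [0.603 0.142 0.078] 410 z 0.0777 rect [606. 143.] [40.2 61.3] 80.3
1 side [0.603 0.142 0.079] 278 z 0.0777 rect [600.6 143.6] [41.  63.4] 79.8
  both [602.7 143.2] [41.  67.7] 79.8
2 scene [0.486 0.334 0.078] 282 z 0.0776 rect [488.8 336.9] [61.7 26.5] 4.4
2 side [0.486 0.336 0.078] 262 z 0.077 rect [485.4 336. ] [64.4 29.3] 4.0
  both [486.4 336.1] [66.5 29.3] 4.0
scene 4760 [[0.297, -0.531, 0.01], [0.577, -0.226, 0.066], [0.67, -0.031, 0.21]]
side 5375 [[0.511, -0.55, 0.01], [0.595, -0.251, 0.061], [0.901, -0.032, 0.211]]
(193, 96) [[0.593, -0.327, 0.197], [0.592, -0.326, 0.194], [0.46, -0.547, -0.003]]
(238, 113) [[0.581, -0.172, 0.21], [0.581, -0.17, 0.208], [0.582, -0.165, 0.208]]
(282, 131) [[0.563, -0.048, 0.206], [0.566, -0.041, 0.21], [0.565, -0.04, 0.206]]
(280, 130) [[0.565, -0.052, 0.209], [0.566, -0.048, 0.209], [0.567, -0.045, 0.208]]
[ 0.569 -0.003 -0.002]
[0.642 0.02  0.001]
tin [0.549 0.255 0.025]
strip [ 0.398 -0.012  0.016]
cup [0.769 0.079 0.005]
spool [0.726 0.324 0.05 ]
driver [ 0.324 -0.244  0.022]
pliers [0.352 0.282 0.012]
glue [0.623 0.465 0.021]
```

```bash
cat > tray.py <<'E'
from h import *
from scipy.optimize import least_squares
def model(p): # yaw, origin -> T world<-tray
    r=R.from_euler('z',p[3]).as_matrix()@R.from_euler('y',-np.pi/6).as_matrix()
    return r,np.array(p[:3])
def tofr(P,p): r,o=model(p); return (P-o)@r
E
python3 - <<'E'
from tray import *
A=[]
for c,(u0,u1,v0,v1) in {"scene":(170,310,85,215),"side":(325,430,115,235)}.items():
    P=np.load(f"{c}0.npz")["P"][v0:v1,u0:u1].reshape(-1,3)
    A.append(P[(P[:,2]>.008)&(P[:,2]<.3)&(P[:,0]>.4)&(P[:,0]<.75)])
# lamp axis yaw per camera
for P in A:
    L=P[(P[:,2]>.19)]
    c=np.median(L,0); w,V=np.linalg.eigh(np.cov((L-c).T)); 
    d=V[:,2]*np.sign(V[1,2]); t=(L-c)@d
    print("lamp n",len(L),"c",np.round(L.mean(0),4),"dir",np.round(d,4),"yaw",round(np.degrees(np.arctan2(-d[0],d[1])),2),"ends",np.round(c+d*np.percentile(t,1),3),np.round(c+d*np.percentile(t,99),3))
    yaw=np.arctan2(-d[0],d[1])
    f=tofr(P,[0,0,0,yaw]); 
    m=(P[:,2]<.15)&(f[:,1]<-.03); 
    h,e=np.histogram(f[m,2],bins=np.arange(-.36,-.1,.003)); k=h.argmax(); print("board z",round(e[k],4),h[max(0,k-3):k+4], np.round(np.median(f[m,2][abs(f[m,2]-e[k]-.0015)<.004]),4))
    b=np.median(f[m,2][abs(f[m,2]-e[k]-.0015)<.004])
    q=f-[0,0,b]
    bo=q[abs(q[:,2])<.004]; print("board x",np.round(np.percentile(bo[:,0],[1,5,50,95,99]),4),"y",np.round(np.percentile(bo[:,1],[1,5,50,95,99]),4))
    hi=q[(q[:,2]>.025)&(q[:,2]<.048)]
    h,e=np.histogram(hi[:,1],bins=np.arange(-.45,.1,.005)); print([(round(x,3),int(n)) for x,n in zip(e,h) if n>5])
    lip=q[(q[:,2]>.008)&(q[:,2]<.024)]
    h,e=np.histogram(lip[:,0],bins=np.arange(.3,.8,.003)); print([(round(x,3),int(n)) for x,n in zip(e,h) if n>15])
E
```

```text
lamp n 731 c [ 0.5806 -0.1727  0.2054] dir [-6.670e-02  9.978e-01  1.000e-04] yaw 3.83 ends [ 0.591 -0.331  0.207] [ 0.572 -0.035  0.207]
board z -0.234 [ 28  54 251 742 121 116 159] -0.2329
board x [0.4629 0.4737 0.5262 0.5545 0.6127] y [-0.5421 -0.362  -0.2146 -0.0906 -0.0804]
[(np.float64(-0.37), 24), (np.float64(-0.365), 12), (np.float64(-0.335), 22), (np.float64(-0.33), 73), (np.float64(-0.285), 8), (np.float64(-0.28), 95), (np.float64(-0.275), 7), (np.float64(-0.095), 20), (np.float64(-0.09), 113), (np.float64(-0.08), 17), (np.float64(-0.075), 19)]
[(np.float64(0.468), 41), (np.float64(0.471), 104), (np.float64(0.474), 67), (np.float64(0.498), 17), (np.float64(0.504), 17), (np.float64(0.507), 16), (np.float64(0.51), 19), (np.float64(0.513), 17), (np.float64(0.516), 24), (np.float64(0.519), 20), (np.float64(0.525), 20), (np.float64(0.528), 18), (np.float64(0.531), 16), (np.float64(0.621), 16)]
lamp n 474 c [ 0.5708 -0.1681  0.2063] dir [-0.0533  0.9986 -0.0037] yaw 3.06 ends [ 0.579 -0.328  0.208] [ 0.564 -0.035  0.207]
board z -0.234 [ 63 122 388 506 300  83  51] -0.2328
board x [0.4738 0.4777 0.5191 0.5529 0.5979] y [-0.4965 -0.3426 -0.2022 -0.1007 -0.0787]
[(np.float64(-0.36), 10), (np.float64(-0.355), 8), (np.float64(-0.33), 9), (np.float64(-0.325), 43), (np.float64(-0.32), 20), (np.float64(-0.275), 31), (np.float64(-0.27), 60), (np.float64(-0.245), 13), (np.float64(-0.24), 7), (np.float64(-0.085), 97), (np.float64(-0.08), 21), (np.float64(-0.07), 11), (np.float64(-0.065), 7)]
[(np.float64(0.468), 32), (np.float64(0.471), 67), (np.float64(0.474), 35)]
```

```bash
cat >> tray.py <<'E'
Y0=[.531,-.055,.035,np.radians(3.5)]
try: Y0=np.load("tray.npy")
except Exception: pass
def toolR_tray(p=Y0):
    r,o=model(p); return np.stack([r[:,1],r[:,0],-r[:,2]],1)
def toolR_down(a): # tool y along world angle a (deg)
    a=np.radians(a); y=np.array([np.cos(a),np.sin(a),0]); z=np.array([0,0,-1.]); return np.stack([np.cross(y,z),y,z],1)
def go(pos,Rt,label=""):
    s=observe(); Rc=R.from_euler('xyz',s["eef_rot"],degrees=True)
    rv=(R.from_matrix(Rt)*Rc.inv()).as_rotvec(); d=np.array(pos)-s["tcp_pos"]
    n=int(max(np.ceil(np.linalg.norm(d)/.0417),np.ceil(np.degrees(np.linalg.norm(rv))/7.16)))
    print(label,"t",s["time"],"shift",np.round(d,4),"rv",np.round(rv,4),"minrows",n)
    if n: print("   per row n=%d"%n, np.round(d/n,4).tolist(),np.round(rv/n,4).tolist())
def trayp(x,y,z,p=Y0): r,o=model(p); return o+r@np.array([x,y,z])
E
python3 -c "
from tray import *
go(trayp(.03,-.1,.2),toolR_tray())"
```

```text
t 1.3 shift [ 0.2374  0.4235 -0.0081] rv [-0.3018 -0.4709  1.2316] minrows 12
   per row n=12 [0.0198, 0.0353, -0.0007] [-0.0251, -0.0392, 0.1026]
```

```bash
python3 -m jog '[.017,.0302,-.0006,-.0216,-.0336,.088, .017,.0302,-.0006,-.0216,-.0336,.088, .017,.0302,-.0006,-.0216,-.0336,.088, .017,.0302,-.0006,-.0216,-.0336,.088, .017,.0302,-.0006,-.0216,-.0336,.088, .017,.0302,-.0006,-.0216,-.0336,.088, .017,.0302,-.0006,-.0216,-.0336,.088, .017,.0302,-.0006,-.0216,-.0336,.088, .017,.0302,-.0006,-.0216,-.0336,.088, .017,.0302,-.0006,-.0216,-.0336,.088, .017,.0302,-.0006,-.0216,-.0336,.088, .017,.0302,-.0006,-.0216,-.0336,.088, .017,.0302,-.0006,-.0216,-.0336,.088, .017,.0302,-.0006,-.0216,-.0336,.088, 0,0,0,0,0,0, 0,0,0,0,0,0]'
python3 - <<'E'
from tray import *
go(trayp(.03,-.1,.2),toolR_tray())
s=observe(); d=get_image("wrist"); T=np.eye(4); T[:3,:3]=R.from_euler('xyz',s["eef_rot"],degrees=True).as_matrix(); T[:3,3]=s["tcp_pos"]
print(np.round(s["q"],1), np.round(d["T_tool_cam"],3).tolist())
np.savez("w1.npz",img=d["img"],P=cloud(d,T@np.array(d["T_tool_cam"]))); cv2.imwrite("pics/w1.png",d["img"][...,::-1])
E
```

```text
t 1.3 shift [ 0.2374  0.4235 -0.0081] rv [-0.3018 -0.4709  1.2316] minrows 12
   per row n=12 [0.0198, 0.0353, -0.0007] [-0.0251, -0.0392, 0.1026]
[62.9 24.9  1.4 90.1 -0.7 65.  -4.3] [[0.001, -0.963, -0.268, 0.068], [1.0, 0.001, -0.0, -0.0], [0.0, -0.268, 0.963, -0.142], [0.0, 0.0, 0.0, 1.0]]invalid input: not JSON, or not a number
```

View pics/w1.png

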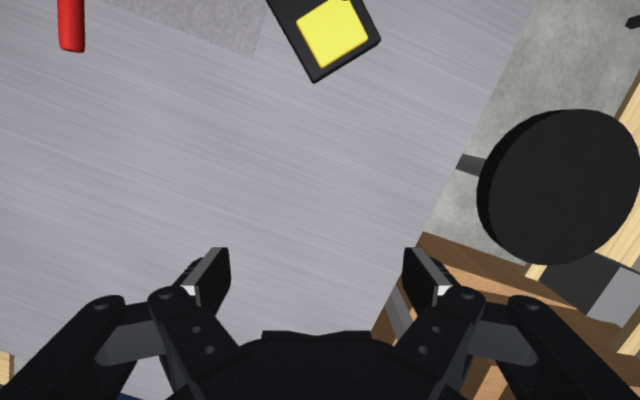

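The JSON needs leading zeros, so the arm did not move. The picture is only the start view, showing bare bench with the fingers at the bottom.

```bash
python3 -m jog '[0.017,0.0302,-0.0006,-0.0216,-0.0336,0.088, 0.017,0.0302,-0.0006,-0.0216,-0.0336,0.088, 0.017,0.0302,-0.0006,-0.0216,-0.0336,0.088, 0.017,0.0302,-0.0006,-0.0216,-0.0336,0.088, 0.017,0.0302,-0.0006,-0.0216,-0.0336,0.088, 0.017,0.0302,-0.0006,-0.0216,-0.0336,0.088, 0.017,0.0302,-0.0006,-0.0216,-0.0336,0.088, 0.017,0.0302,-0.0006,-0.0216,-0.0336,0.088, 0.017,0.0302,-0.0006,-0.0216,-0.0336,0.088, 0.017,0.0302,-0.0006,-0.0216,-0.0336,0.088, 0.017,0.0302,-0.0006,-0.0216,-0.0336,0.088, 0.017,0.0302,-0.0006,-0.0216,-0.0336,0.088, 0.017,0.0302,-0.0006,-0.0216,-0.0336,0.088, 0.017,0.0302,-0.0006,-0.0216,-0.0336,0.088, 0,0,0,0,0,0, 0,0,0,0,0,0]'
cat >> tray.py <<'E'
def wrist(name):
    s=observe(); d=get_image("wrist"); T=np.eye(4); T[:3,:3]=R.from_euler('xyz',s["eef_rot"],degrees=True).as_matrix(); T[:3,3]=s["tcp_pos"]
    P=cloud(d,T@np.array(d["T_tool_cam"]))
    np.savez(name+".npz",img=d["img"],P=P); cv2.imwrite(f"pics/{name}.png",d["img"][...,::-1]); return d["img"],P
E
python3 - <<'E'
from tray import *
go(trayp(.03,-.1,.2),toolR_tray()); print(np.round(observe()["q"],1))
img,P=wrist("w2"); print(np.isnan(P[...,0]).mean())
q=tofr(P,Y0); f=q[np.isfinite(q[...,0])]
for nm,m in {"board":(abs(f[:,2])<.012)&(f[:,0]>.01)&(f[:,0]<.07)&(f[:,1]<-.02)&(f[:,1]>-.17)}.items():
    B=f[m]; A=np.c_[B[:,:2],np.ones(len(B))]; print(nm,len(B),np.linalg.lstsq(A,B[:,2],rcond=None)[0], B[:,1].min())
h,e=np.histogram(f[(f[:,2]>.02)&(f[:,2]<.055)&(f[:,0]>0)&(f[:,0]<.08),1],bins=np.arange(-.3,.05,.002)); print("wall y",[(round(float(x),3),int(n)) for x,n in zip(e,h) if n>150])
L=f[(f[:,2]>.016)&(f[:,2]<.026)&(f[:,0]<.02)&(f[:,0]>-.02)&(f[:,1]<-.02)&(f[:,1]>-.25)]
h,e=np.histogram(L[:,0],bins=np.arange(-.02,.02,.001)); print("lip",list(zip(np.round(e,3).tolist(),h.tolist())))
E
```

```text
time: 2.68
tcp_pos: [0.464, -0.1586, 0.2229]
eef_rot: [150.0, 0.0, 93.7]
wrist_force: [-0.2, -0.2, 0.3]
gripper_width: 0.0852
finger_force: 0.0
 t 2.6833 shift [-0.0008 -0.0007  0.0003] rv [ 0.0009 -0.0001 -0.0027] minrows 1
   per row n=1 [-0.0008, -0.0007, 0.0003] [0.0009, -0.0001, -0.0027]
[ 53.4   3.4 -32.2 129.6 -28.4  22.6  49.4]
0.0039296875
board 6218 [-0.00026122  0.00215854 -0.0004294 ] -0.16987302485296826
wall y [(-0.238, 508), (-0.186, 680), (-0.004, 243), (-0.002, 204), (0.0, 167)]
lip [(-0.02, 0), (-0.019, 0), (-0.018, 0), (-0.017, 0), (-0.016, 0), (-0.015, 0), (-0.014, 0), (-0.013, 0), (-0.012, 0), (-0.011, 0), (-0.01, 0), (-0.009, 0), (-0.008, 0), (-0.007, 1), (-0.006, 92), (-0.005, 152), (-0.004, 168), (-0.003, 166), (-0.002, 173), (-0.001, 80), (0.0, 17), (0.001, 0), (0.002, 0), (0.003, 2), (0.004, 2), (0.005, 2), (0.006, 3), (0.007, 4), (0.008, 4), (0.009, 3), (0.01, 4), (0.011, 7), (0.012, 6), (0.013, 7), (0.014, 8), (0.015, 7), (0.016, 6), (0.017, 6), (0.018, 5)]
```

View pics/w2.png

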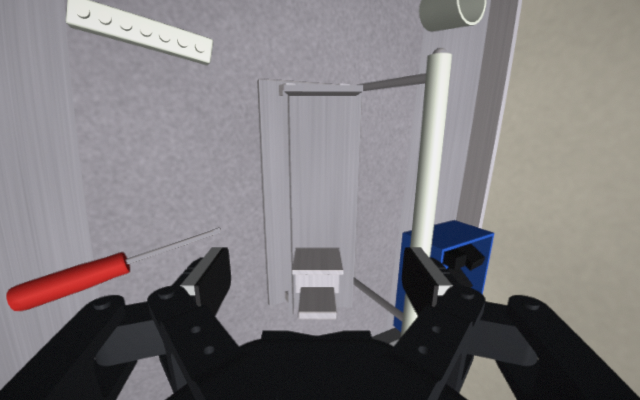

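The wrist picture shows the whole tray: end wall at (325,90), lip along column 287, stop plate at (318,258), fin at (317,303) and lamp near column 430. I'll refine the tray frame from this.

Run:
```python
from tray import *
P=np.load("w2.npz")["P"]; q=tofr(P,Y0); f=q[np.isfinite(q[...,0])]
def med(m,k): return len(f[m]),np.round(np.percentile(f[m,k],[5,25,50,75,95]),4)
print("face",med((f[:,2]>.01)&(f[:,2]<.054)&(f[:,0]>.01)&(f[:,0]<.05)&(abs(f[:,1]+.186)<.006),1))
F=f[(f[:,2]>.01)&(f[:,2]<.054)&(f[:,0]>0)&(f[:,0]<.06)&(abs(f[:,1]+.186)<.004)]
print(np.linalg.lstsq(np.c_[F[:,[0,2]],np.ones(len(F))],F[:,1],rcond=None)[0])
print("fin",med((f[:,2]>.02)&(f[:,2]<.058)&(f[:,0]>.01)&(f[:,0]<.05)&(abs(f[:,1]+.238)<.008),1))
for z in(.0,.01,.02,.03,.04,.046): print("wall",z,med((f[:,2]>z)&(f[:,2]<z+.008)&(f[:,0]>.01)&(f[:,0]<.08)&(abs(f[:,1])<.012),1))
print("walltop",med((f[:,2]>.046)&(f[:,2]<.056)&(f[:,0]>.01)&(f[:,0]<.08)&(abs(f[:,1])<.02),1), med((f[:,2]>.046)&(f[:,2]<.056)&(f[:,0]>.01)&(f[:,0]<.08)&(abs(f[:,1])<.02),2))
for y in np.arange(-.24,-.0,.03):
    m=(f[:,2]>.014)&(f[:,2]<.026)&(abs(f[:,0])<.01)&(f[:,1]>y)&(f[:,1]<y+.03); print("lip",round(y,3),med(m,0),np.round(np.median(f[m,2]),4))
m=(f[:,2]>.1)&(f[:,2]<.15)&(f[:,0]>.09)&(f[:,0]<.14); L=f[m]
for y in(-.25,-.15,-.05):
    k=abs(L[:,1]-y)<.02; print("lamp",y,k.sum(),np.round(np.percentile(L[k,0],[1,50,99]),4),np.round(L[k,2].max(),4))
print("lampy",np.round(np.percentile(L[:,1],[.5,99.5]),4))
```

```text
face (593, array([-0.1856, -0.1853, -0.1851, -0.1849, -0.1845]))
[ 0.00052446 -0.00493531 -0.18495192]
fin (622, array([-0.2383, -0.2379, -0.2376, -0.2373, -0.2368]))
wall 0.0 (213, array([-0.0119, -0.0097, -0.0065, -0.0029, -0.0027]))
wall 0.01 (26, array([-0.0028, -0.0028, -0.0028, -0.0027, -0.0027]))
wall 0.02 (14, array([-0.0028, -0.0028, -0.0027, -0.0027, -0.0026]))
wall 0.03 (15, array([-0.0029, -0.0028, -0.0027, -0.0027, -0.0026]))
wall 0.04 (22, array([-0.0029, -0.0028, -0.0027, -0.0026, -0.0008]))
wall 0.046 (467, array([-0.0028, -0.0018, -0.0001,  0.0016,  0.0026]))
walltop (467, array([-0.0028, -0.0018, -0.0001,  0.0016,  0.0026])) (467, array([0.0482, 0.0489, 0.0494, 0.0499, 0.0506]))
lip -0.24 (99, array([-0.0046, -0.0034, -0.002 , -0.0007,  0.0003])) 0.0191
lip -0.21 (106, array([-0.0049, -0.0038, -0.0024, -0.0005,  0.0084])) 0.0193
lip -0.18 (115, array([-0.0057, -0.0045, -0.0032, -0.0017, -0.0009])) 0.0192
lip -0.15 (111, array([-0.0058, -0.0047, -0.0034, -0.0022, -0.0011])) 0.0194
lip -0.12 (123, array([-0.0054, -0.0044, -0.003 , -0.0018, -0.001 ])) 0.0191
lip -0.09 
[... 208 characters left out ...]
12])) 0.0193Traceback (most recent call last):
  File "<stdin>", line 14, in <module>
    return _quantile_unchecked(
        a, q, axis, out, overwrite_input, method, keepdims, weights)
    return _ureduce(a,
                    func=_quantile_ureduce_func,
    ...<5 lines>...
                    overwrite_input=overwrite_input,
                    method=method)
    r = func(a, **kwargs)
    result = _quantile(arr,
                       quantiles=q,
    ...<2 lines>...
                       out=out,
                       weights=wgt)
    slices_having_nans = np.isnan(arr[-1, ...])
                                  ~~~^^^^^^^^^
IndexError: index -1 is out of bounds for axis 0 with size 0
```

```bash
python3 -c "
from tray import *
o=trayp(-.0005,-.0028,-.0008); np.save('tray.npy',[*o,Y0[3]]); print(o)
go([.421,.145,.19],toolR_down(27.5))"
```

```text
[ 0.53113798 -0.05779679  0.03405718]
 t 2.7333 shift [-0.0428  0.305  -0.033 ] rv [-0.14    0.5082  0.4089] minrows 8
   per row n=8 [-0.0054, 0.0381, -0.0041] [-0.0175, 0.0635, 0.0511]
```

```bash
python3 -m jog '[-0.0048,0.0339,-0.0037,-0.0156,0.0565,0.0454, -0.0048,0.0339,-0.0037,-0.0156,0.0565,0.0454, -0.0048,0.0339,-0.0037,-0.0156,0.0565,0.0454, -0.0048,0.0339,-0.0037,-0.0156,0.0565,0.0454, -0.0048,0.0339,-0.0037,-0.0156,0.0565,0.0454, -0.0048,0.0339,-0.0037,-0.0156,0.0565,0.0454, -0.0048,0.0339,-0.0037,-0.0156,0.0565,0.0454, -0.0048,0.0339,-0.0037,-0.0156,0.0565,0.0454, -0.0048,0.0339,-0.0037,-0.0156,0.0565,0.0454, 0,0,0,0,0,0, 0,0,0,0,0,0]'
cat >> tray.py <<'E'
def topfit(P,c0,rad=.05,zlo=.07,zhi=.088):
    W=P.reshape(-1,3); W=W[np.isfinite(W[:,0])]
    T=W[(W[:,2]>zlo)&(W[:,2]<zhi)&(np.hypot(*(W[:,:2]-c0).T)<rad)]
    r=cv2.minAreaRect((T[:,:2]*1000).astype(np.float32)); print("top",len(T),np.round(r[0],1),np.round(r[1],1),round(r[2],1),"z",np.round(np.median(T[:,2]),4))
E
python3 - <<'E'
from tray import *
img,P=wrist("w3")
for c in([.421,.145],[.603,.143],[.487,.336]):
    try: topfit(P,c)
    except Exception as e: print("none")
go([.421,.145,.045],toolR_down(27.5))
E
```

```text
time: 3.65
tcp_pos: [0.4218, 0.1445, 0.1895]
eef_rot: [179.8, -0.1, 117.4]
wrist_force: [0.7, -1.1, -1.1]
gripper_width: 0.0853
finger_force: 0.0
top 3546 [420.3 145.8] [60.2 49.8] 27.4 z 0.0775
top 1558 [604.1 147.2] [32.  61.3] 79.6 z 0.0774
top 2793 [487.4 336. ] [60.8 27.5] 4.0 z 0.0774
 t 3.7 shift [-0.0006  0.0023 -0.1445] rv [-0.0012  0.0029  0.004 ] minrows 4
   per row n=4 [-0.0001, 0.0006, -0.0361] [-0.0003, 0.0007, 0.001]
```

View pics/w3.png

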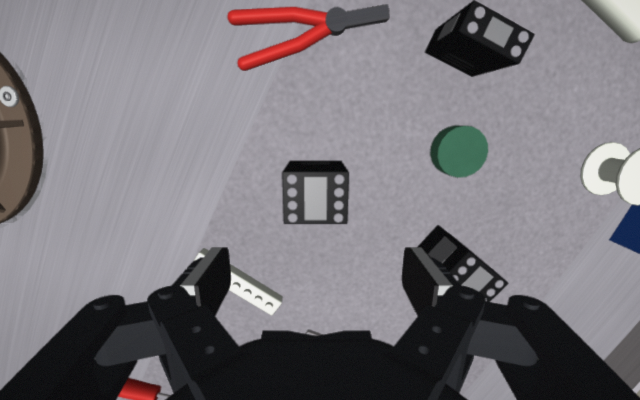

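The wrist picture shows the wide module at (316,193), the narrow one at (480,38) and the middle one at (465,262), half hidden by a finger. The wide module fits cleanly at (0.4203, 0.1458), 27.4°.

```bash
python3 -m jog '[-0.0002,0.0005,-0.036,0,0,0, -0.0002,0.0005,-0.036,0,0,0, -0.0002,0.0005,-0.036,0,0,0, -0.0002,0.0005,-0.028,0,0,0, -0.0002,0.0002,-0.011,0,0,0, 0,0,0,0,0,0, 0,0,0,0,0,0]' && python3 -m jog '[0,0,0,0,0,0, 0,0,0,0,0,0, 0,0,0,0,0,0, 0,0,0,0,0,0, 0,0,0,0,0,0, 0,0,0,0,0,0]' 0.045
python3 -c "
from tray import *
go([.42,.1,.23],toolR_tray())"
```

```text
time: 4.28
tcp_pos: [0.4205, 0.1443, 0.0435]
eef_rot: [179.8, 0.1, 117.2]
wrist_force: [-1.0, 0.1, 0.0]
gripper_width: 0.0853
finger_force: 0.0
time: 4.78
tcp_pos: [0.4213, 0.1453, 0.0446]
eef_rot: [179.6, 0.1, 117.3]
wrist_force: [-0.8, -2.1, 12.2]
gripper_width: 0.059
finger_force: 62.9
 t 4.7833 shift [-0.0013 -0.0453  0.1854] rv [ 0.1398 -0.5017 -0.4051] minrows 6
   per row n=6 [-0.0002, -0.0076, 0.0309] [0.0233, -0.0836, -0.0675]
```

```bash
python3 -m jog '[0,-0.003,0.033,0.01,-0.0359,-0.029, 0,-0.008,0.033,0.0216,-0.0776,-0.0627, 0,-0.01,0.033,0.0216,-0.0776,-0.0627, 0,-0.013,0.03,0.0216,-0.0776,-0.0627, 0,-0.015,0.025,0.0216,-0.0776,-0.0627, 0,-0.015,0.02,0.0216,-0.0776,-0.0627, 0,-0.015,0.01,0.0216,-0.0776,-0.0627, 0,0,0,0,0,0]'
python3 -c "
from tray import *
s=observe(); print(s['gripper_width'],s['finger_force'],s['wrist_force'],np.round(s['q'],1))
go(trayp(.032,-.029,.12),toolR_tray(),'hover')
print(trayp(.032,-.029,.049)-trayp(.032,-.029,.12))"
```

```text
time: 5.45
tcp_pos: [0.418, 0.0632, 0.2282]
eef_rot: [149.8, 0.1, 93.2]
wrist_force: [-1.4, 0.1, -2.5]
gripper_width: 0.0592
finger_force: 66.6
0.05915130676877995 66.64030909538269 [-1.44463698  0.07312347 -2.52310274] [ 20.1  -7.8 -38.6 137.4  10.1  19.9 -25. ]
hover t 5.45 shift [ 0.0827 -0.1519 -0.0742] rv [0.0024 0.0033 0.0054] minrows 5
   per row n=5 [0.0165, -0.0304, -0.0148] [0.0005, 0.0007, 0.0011]
[ 0.03543379  0.00216722 -0.0614878 ]
```

```bash
python3 -m jog '[0.0138,-0.0253,-0.0124,0.0004,0.0005,0.0009, 0.0138,-0.0253,-0.0124,0.0004,0.0005,0.0009, 0.0138,-0.0253,-0.0124,0.0004,0.0005,0.0009, 0.0138,-0.0253,-0.0124,0.0004,0.0005,0.0009, 0.0138,-0.0253,-0.0124,0.0004,0.0005,0.0009, 0.0137,-0.0254,-0.0122,0.0004,0.0005,0.0009, 0,0,0,0,0,0, 0,0,0,0,0,0]'
python3 -c "
from tray import *
for _ in range(3):
    s=observe(); r,o=model(Y0); print(np.round((np.array(s['tcp_pos'])-o)@r,4),s['wrist_force'])
img,P=wrist('w4'); q=tofr(P,Y0); f=q[np.isfinite(q[...,0])]
go(trayp(.032,-.029,.049),toolR_tray(),'down')
# wall face check
m=(f[:,2]>.01)&(f[:,2]<.045)&(f[:,0]>.0)&(f[:,0]<.08)&(abs(f[:,1])<.01); print(m.sum(),np.median(f[m,1]) if m.sum() else '')
m=(f[:,2]>.045)&(f[:,2]<.055)&(f[:,0]>.0)&(f[:,0]<.08)&(abs(f[:,1])<.02); print('walltop',m.sum(),np.percentile(f[m,1],[2,50,98]) if m.sum() else '')
"
```

```text
time: 6.12
tcp_pos: [0.5029, -0.0875, 0.1523]
eef_rot: [150.5, -0.3, 93.7]
wrist_force: [-0.5, 0.1, -1.9]
gripper_width: 0.0592
finger_force: 66.4
[ 0.0332 -0.0279  0.1174] [-0.51089116  0.13757858 -1.87138601]
[ 0.0332 -0.0279  0.1174] [-0.51089116  0.13757858 -1.87138601]
[ 0.0332 -0.0279  0.1174] [-0.51089116  0.13757858 -1.87138601]
down t 6.1667 shift [ 0.0334 -0.0005 -0.0604] rv [-0.004  -0.0085 -0.0059] minrows 2
   per row n=2 [0.0167, -0.0003, -0.0302] [-0.002, -0.0043, -0.0029]
559 0.006228170487187799
walltop 906 [0.00066287 0.00375272 0.00628717]
```

View pics/w4.png

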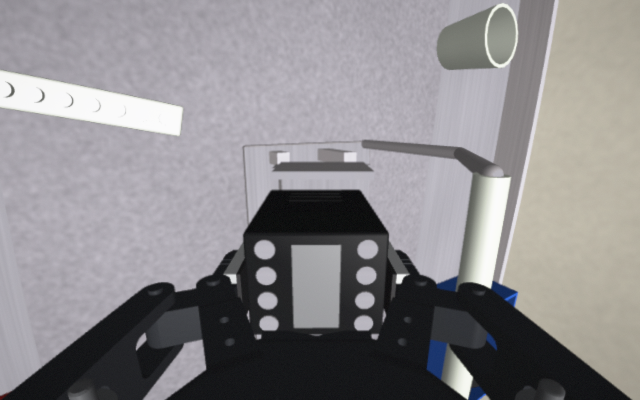

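The wrist picture shows the wide module held squarely at (316,280). The end wall top is beyond it at (322,166), and the lamp at column 487 is well clear.

```bash
python3 -m jog '[0.01,0,-0.018,-0.001,-0.002,-0.001, 0.01,0,-0.018,-0.001,-0.002,-0.001, 0.008,-0.0005,-0.0145,0,0,-0.001, 0.0054,0,-0.0099,0,0,0, 0,0,0,0,0,0, 0,0,0,0,0,0]'
cat > st.py <<'E'
from tray import *
s=observe(); r,o=model(Y0); print("tray tcp",np.round((np.array(s['tcp_pos'])-o)@r,4),"F tray",np.round(np.array(s['wrist_force'])@r,1),"t",s["time"],"w",round(s["gripper_width"],4))
Rc=R.from_euler('xyz',s["eef_rot"],degrees=True).as_matrix(); print("rot err tray",np.round(r.T@R.from_matrix(toolR_tray()@Rc.T).as_rotvec(),4))
E
python3 st.py
```

```text
time: 6.67
tcp_pos: [0.5086, -0.0877, 0.1304]
eef_rot: [151.4, 0.3, 93.9]
wrist_force: [-0.3, 0.1, -2.7]
gripper_width: 0.0587
finger_force: 66.5
tray tcp [ 0.0271 -0.0285  0.0956] F tray [-1.6  0.1 -2.2] t 6.6667 w 0.0587
rot err tray [ 0.0011 -0.0243 -0.008 ]
```

```bash
python3 -m jog '[0,0,0,0,0,0]'; python3 st.py; python3 -c "
from station import observe; print([round(x,1) for x in observe()['q']],[round(x,1) for x in observe()['dq']])"
```

```text
time: 6.75
tcp_pos: [0.5086, -0.0882, 0.1306]
eef_rot: [151.4, 0.3, 93.8]
wrist_force: [0.4, 0.5, -1.0]
gripper_width: 0.0591
finger_force: 66.5
tray tcp [ 0.0272 -0.0289  0.0957] F tray [-0.2  0.5 -1.1] t 6.75 w 0.0591
rot err tray [ 0.0016 -0.024  -0.0064]
[np.float64(39.7), np.float64(16.3), np.float64(-37.3), np.float64(133.7), np.float64(49.3), np.float64(7.1), np.float64(-37.9)] [np.float64(0.2), np.float64(-0.1), np.float64(0.3), np.float64(-0.1), np.float64(0.8), np.float64(-0.2), np.float64(-1.1)]
```

```bash
cat > kin.py <<'E'
from tray import *
import itertools
D=[([62.932,24.937,1.431,90.192,-0.667,64.975,-4.303],(.226,-.582,.231),(-179.9,0,21.18)),
([53.4,3.4,-32.2,129.6,-28.4,22.6,49.4],(.464,-.1586,.2229),(150,0,93.7)),
([20.1,-7.8,-38.6,137.4,10.1,19.9,-25],(.418,.0632,.2282),(149.8,.1,93.2)),
([39.7,16.3,-37.3,133.7,49.3,7.1,-37.9],(.5086,-.088,.1305),(151.4,.3,93.8))]
def rz(a): c,s=np.cos(a),np.sin(a); return np.array([[c,-s,0],[s,c,0],[0,0,1]])
def ry(a): c,s=np.cos(a),np.sin(a); return np.array([[c,0,s],[0,1,0],[-s,0,c]])
def fk(q,g,S):
    q=np.radians(q); y0,y7,d1,a1,d3,a3,a4,d5,a6,d7=g
    M=rz(y0+S[0]*q[0]); p=np.array([0,0,d1])+M@[a1,0,0]
    M=M@ry(S[4]*q[1])@rz(S[1]*q[2]); p=p+M@[a3,0,d3]
    M=M@ry(S[4]*q[3]); p=p+M@[a4,0,d5]
    M=M@rz(S[2]*q[4])@ry(S[4]*q[5]); p=p+M@[a6,0,0]+M@[0,0,d7]
    return p,M@rz(S[3]*q[6]+y7)
def res(g,S):
    out=[]
    for q,p,e in D:
        P,M=fk(q,g,S); out+=list((P-p)*5)+list((R.from_matrix(M)*R.from_euler('xyz',e,degrees=True).inv()).as_rotvec())
    return np.array(out)
if __name__=="__main__":
    best=[]
    for S in itertools.product((1,-1),repeat=4):
        for y0 in(0,np.pi/2,np.pi,-np.pi/2):
          for y7 in(0,np.pi/2,np.pi,-np.pi/2):
            r=least_squares(res,[y0,y7,.35,0,.4,0,0,.4,0,.3],args=(S+(1,),),max_nfev=60); best.append((r.cost,S,r.x))
    best.sort(key=lambda b:b[0])
    for b in best[:3]: print(b[0],b[1],np.round(b[2],3)); 
    print(np.round(res(best[0][2],best[0][1]+(1,)).reshape(4,6),3)); np.savez("kin.npz",g=best[0][2],S=best[0][1]+(1,))
E
python3 kin.py
```

```text
0.004059422775054591 (-1, -1, -1, -1) [-7.900e-02 -4.784e+00  2.740e-01  1.200e-02  5.560e-01  1.000e-03
  2.500e-02  4.340e-01  5.000e-03  3.400e-01]
0.004059422775054604 (-1, -1, -1, -1) [-7.900e-02  1.499e+00  2.740e-01  1.200e-02  5.560e-01  1.000e-03
  2.500e-02  4.340e-01  5.000e-03  3.400e-01]
0.004059422775054605 (-1, -1, -1, -1) [-7.900e-02 -4.784e+00  2.740e-01  1.200e-02  5.560e-01  1.000e-03
  2.500e-02  4.340e-01  5.000e-03  3.400e-01]
[[ 0.016  0.009 -0.001 -0.    -0.    -0.007]
 [ 0.025 -0.008 -0.008 -0.037  0.    -0.016]
 [-0.004  0.024 -0.017 -0.037 -0.001 -0.019]
 [-0.021 -0.015  0.026 -0.034 -0.001 -0.017]]
```

```bash
cat > ik.py <<'E'
from kin import *
S=(-1,-1,-1,-1,1)
def fk2(q,g): return fk(np.array(q)+np.r_[0,g[10],g[11],g[12],g[13],g[14],0],g[:10],S)
def res2(g):
    out=[]
    for q,p,e in D:
        P,M=fk2(q,g); out+=list((P-p)*5)+list((R.from_matrix(M)*R.from_euler('xyz',e,degrees=True).inv()).as_rotvec())
    return np.r_[out,(g[10:]*.001),g[[3,5,6,8]]*.1]
g0=np.r_[np.load("kin.npz")["g"],np.zeros(5)]
G=least_squares(res2,g0).x
lo=np.array([-149.89,-25.12,-72.63,4.76,-75.54,6.69,-157.13]);hi=np.array([149.89,119.58,75.52,147.25,255.54,114.76,157.13])
def ik(p,M,q0,q3):
    f=lambda q:np.r_[(fk2(q,G)[0]-p)*5,(R.from_matrix(fk2(q,G)[1]@M.T)).as_rotvec(),.1*(q[2]-q3)*np.pi/180]
    r=least_squares(f,np.clip(q0,lo+.1,hi-.1),bounds=(lo,hi)); return r.x,np.abs(f(r.x)[:6]).max()
if __name__=="__main__":
    print(np.round(G,3)); print(np.round(res2(G)[:24].reshape(4,6),4))
    for t in((.031,-.028,.045),(.031,-.072,.045),(.031,-.105,.045),(.032,-.26,.04),(.032,-.18,.04),(.031,-.028,.12)):
        for q3 in(-65,-50,-37,-15,0,15,30,45,60):
          b=None
          for q0 in([40,16,q3,133,49,20,-38],[0,16,q3,133,-20,20,30],[20,20,q3,120,0,30,0],[10,20,q3,120,90,30,-90],[0,20,q3,120,-60,30,60]):
            x,e=ik(trayp(*t),toolR_tray(),q0,q3)
            if b is None or e<b[1]: b=(x,e)
          if b[1]<.02: print(t,q3,np.round(b[0],0).astype(int),round(b[1],4))
E
python3 ik.py
```

```text
[-0.075 -4.779  0.281  0.016  0.56  -0.032  0.013  0.441  0.013  0.345
  3.556 -0.041 -1.562  1.127 -1.204]
[[ 0.0017  0.0029 -0.001   0.0059  0.0225  0.0008]
 [ 0.0204 -0.0067 -0.0039 -0.0204  0.0008 -0.0122]
 [-0.0033  0.0222 -0.0174 -0.0086  0.0073  0.    ]
 [-0.0174 -0.0145  0.0224  0.0086 -0.0015 -0.0005]]
(0.031, -0.028, 0.045) -65 [ 52  38 -65 134 104  33 -89] 0.0
(0.031, -0.028, 0.045) -50 [ 44  30 -50 135 112  21 -99] 0.0
(0.031, -0.028, 0.045) -37 [  36   26  -37  135  128   14 -116] 0.0
(0.031, -0.028, 0.045) -15 [  26   23  -22  136  169   10 -157] 0.0025
(0.031, -0.028, 0.045) 0 [  25   23  -21  136  169   10 -157] 0.0079
(0.031, -0.028, 0.045) 15 [  24   23  -20  136  168   10 -157] 0.0135
(0.031, -0.072, 0.045) -65 [ 58  39 -65 132 100  30 -80] 0.0
(0.031, -0.072, 0.045) -50 [ 50  31 -50 133 107  18 -89] 0.0
(0.031, -0.072, 0.045) -37 [  42   27  -37  133  127   11 -109] 0.0
(0.031, -0.072, 0.045) -15 [  34   25  -25  134  175    8 -157] 0.0034
(0.031, -0.072, 0.045) 0 [  33   24  -24  134  175    8 -157] 0.0085
(0.031, -0.072, 0.045) 15 [  32   24  -23  134  174    8 
[... 906 characters left out ...]
 62  35 -50 125  79  14 -47] 0.0
(0.032, -0.18, 0.04) -37 [ 55  31 -38 124  52   7 -22] 0.0008
(0.032, -0.18, 0.04) -15 [ 42  27 -16 125 -76  11 106] 0.0012
(0.032, -0.18, 0.04) 0 [ 36  27  -7 124 -76  16 105] 0.0128
(0.031, -0.028, 0.12) -65 [ 58  22 -65 135  77  20 -67] 0.0
(0.031, -0.028, 0.12) -50 [ 49  16 -50 135  62  11 -52] 0.0
(0.031, -0.028, 0.12) -37 [ 41  13 -37 134  23   7 -12] 0.0
(0.031, -0.028, 0.12) -15 [ 26  11 -15 135 -55   9  68] 0.0
(0.031, -0.028, 0.12) 0 [ 14  11   0 135 -70  13  84] 0.0
(0.031, -0.028, 0.12) 15 [  3  11  15 135 -76  17  90] 0.0009
(0.031, -0.028, 0.12) 30 [ -7  12  27 135 -76  21  90] 0.0099
(0.031, -0.028, 0.12) 45 [-16  13  38 134 -76  25  90] 0.0193
```

```bash
cat > sim.py <<'E'
from ik import *
def jac(q):
    p0,M0=fk2(q,G); J=np.zeros((6,7))
    for i in range(7):
        dq=np.zeros(7); dq[i]=.01; p,M=fk2(q+dq,G); J[:3,i]=(p-p0)/np.radians(.01); J[3:,i]=R.from_matrix(M@M0.T).as_rotvec()/np.radians(.01)
    return J
def track(q,p1,M1,n=30,lam=.02):
    q=np.array(q,float); p0,M0=fk2(q,G); rv=R.from_matrix(M1@M0.T).as_rotvec(); q6=[]
    for k in range(1,n+1):
        pt=p0+(p1-p0)*k/n; Mt=R.from_rotvec(rv*k/n).as_matrix()@M0
        for _ in range(3):
            p,M=fk2(q,G); e=np.r_[pt-p,R.from_matrix(Mt@M.T).as_rotvec()]; J=jac(q)
            q=np.clip(q+np.degrees(J.T@np.linalg.solve(J@J.T+lam**2*np.eye(6),e)),lo,hi)
        q6.append(q[5])
    p,M=fk2(q,G); return q,max(np.linalg.norm(p1-p),np.linalg.norm(R.from_matrix(M1@M.T).as_rotvec())),min(q6)
if __name__=="__main__":
    # validate on the recorded moves
    for a,b in((0,1),(1,2)):
        q,e,_=track(D[a][0],np.array(D[b][1]),R.from_euler('xyz',D[b][2],degrees=True).as_matrix()); print("val",np.round(q,0),D[b][0],round(e,4))
    q0=D[3][0]
    T=toolR_tray(); r,o=model(Y0)
    for ax in("z","x","ty"):
      for al in(-30,-20,-10,10,20,30):
        v={"z":np.array([0,0,1.]),"x":r[:,0],"ty":r[:,1]}[ax]
        M=R.from_rotvec(v*np.radians(al)).as_matrix()@T
        p=trayp(.03,-.035,.1)
        q1,e1,m1=track(q0,p,M); q2,e2,m2=track(q1,trayp(.03,-.035,.07),M); q3,e3,m3=track(q2,trayp(.03,-.035,.07),T); q4,e4,m4=track(q3,trayp(.03,-.028,.042),T)
        print(ax,al,[round(x,3) for x in(e1,e2,e3,e4)],"q6min",[round(x,1) for x in(m1,m2,m3,m4)],np.round(q3,0),np.round(q4,0))
E
python3 sim.py
```

```text
val [ 58.   4. -37. 130. -30.  24.  52.] [53.4, 3.4, -32.2, 129.6, -28.4, 22.6, 49.4] 0.0
val [ 40. -10. -54. 137.  -4.  19. -10.] [20.1, -7.8, -38.6, 137.4, 10.1, 19.9, -25] 0.0
z -30 [np.float64(0.016), np.float64(0.0), np.float64(0.0), np.float64(0.0)] q6min [np.float64(6.7), np.float64(6.7), np.float64(6.9), np.float64(7.1)] [  33.   20.  -29.  136.  148.    7. -136.] [  30.   25.  -29.  136.  148.   12. -136.]
z -20 [np.float64(0.087), np.float64(0.0), np.float64(0.0), np.float64(0.0)] q6min [np.float64(6.7), np.float64(6.7), np.float64(7.3), np.float64(7.5)] [  34.   21.  -30.  136.  141.    7. -128.] [  32.   25.  -31.  136.  141.   12. -129.]
z -10 [np.float64(0.091), np.float64(0.0), np.float64(0.0), np.float64(0.0)] q6min [np.float64(6.7), np.float64(6.7), np.float64(8.4), np.float64(8.7)] [  36.   21.  -34.  136.  128.    8. -115.] [  36.   27.  -37.  135.  129.   14. -117.]
z 10 [np.float64(0.0), np.float64(0.049), np.float64(0.0), np.float64(0.0)] q6min [np.float64(7.1), np.float64(6.7), np.float64(6.7), np.float64(12.7)] [ 42.  23. -42. 135. 110.  12. -98.] [  42.   30.
[... 2643 characters left out ...]
y 10 [np.float64(0.0), np.float64(0.0), np.float64(0.176), np.float64(0.0)] q6min [np.float64(7.8), np.float64(21.9), np.float64(6.7), np.float64(6.7)] [ 20.  17. -12. 134.  68.   7. -57.] [  39.   28.  -42.  135.  121.   17. -108.]
ty 20 [np.float64(0.0), np.float64(0.0), np.float64(0.168), np.float64(0.0)] q6min [np.float64(8.6), np.float64(38.6), np.float64(6.7), np.float64(6.7)] [ 21.  17. -13. 134.  65.   7. -54.] [  39.   28.  -42.  135.  121.   17. -109.]
ty 30 [np.float64(0.0), np.float64(0.0), np.float64(0.167), np.float64(0.0)] q6min [np.float64(9.5), np.float64(52.8), np.float64(6.7), np.float64(6.7)] [ 21.  17. -14. 134.  64.   7. -53.] [  39.   28.  -42.  135.  121.   17. -109.]
```

```bash
cat > sim2.py <<'E'
from sim import *
T=toolR_tray(); r,o=model(Y0)
def OR(z,ty): return R.from_rotvec([0,0,np.radians(z)]).as_matrix()@R.from_rotvec(r[:,1]*np.radians(ty)).as_matrix()@T
def run(q,seq):
    out=[]
    for (p,z,ty) in seq:
        q,e,m=track(q,trayp(*p),OR(z,ty),n=20); out.append((round(float(e),3),round(float(m),1),np.round(q).astype(int).tolist()))
    return out
if __name__=="__main__":
    for z in(8,15,22,30):
        for ty in(-6,-12,-18):
            o_=run(D[3][0],[((.027,-.035,.1),z,0),((.027,-.035,.1),z,ty),((.027,-.035,.085),0,ty),((.03,-.035,.07),0,0),((.03,-.028,.042),0,0)])
            print(z,ty,[x[:2] for x in o_],o_[-1][2])
E
python3 sim2.py
```

```text
8 -6 [(0.0, 7.1), (0.0, 6.7), (0.0, 15.5), (0.0, 17.1), (0.0, 17.5)] [46, 32, -53, 135, 110, 24, -97]
8 -12 [(0.0, 7.1), (0.0, 6.7), (0.0, 24.9), (0.0, 11.8), (0.0, 12.3)] [41, 29, -46, 135, 116, 19, -104]
8 -18 [(0.0, 7.1), (0.0, 6.7), (0.025, 33.9), (0.0, 9.7), (0.0, 10.1)] [38, 28, -41, 135, 122, 17, -110]
15 -6 [(0.0, 7.3), (0.117, 6.7), (0.0, 6.7), (0.0, 16.4), (0.0, 16.8)] [45, 32, -52, 135, 111, 23, -98]
15 -12 [(0.0, 7.3), (0.001, 6.7), (0.0, 21.2), (0.0, 21.4), (0.0, 21.8)] [48, 35, -58, 135, 108, 27, -94]
15 -18 [(0.0, 7.3), (0.032, 6.7), (0.021, 27.7), (0.0, 18.6), (0.0, 19.0)] [47, 33, -55, 135, 109, 25, -96]
22 -6 [(0.0, 7.4), (0.0, 8.8), (0.0, 6.7), (0.0, 11.1), (0.0, 11.5)] [40, 29, -45, 135, 118, 18, -106]
22 -12 [(0.0, 7.4), (0.18, 6.7), (0.009, 6.7), (0.0, 22.3), (0.0, 22.6)] [49, 35, -58, 135, 107, 28, -93]
22 -18 [(0.0, 7.4), (0.085, 6.7), (0.021, 21.2), (0.0, 18.9), (0.0, 19.2)] [47, 33, -55, 135, 109, 25, -96]
30 -6 [(0.027, 7.6), (0.003, 17.9), (0.005, 6.7), (0.0, 7.4), (0.0, 7.6)] [32, 25, -32, 136, 140, 12, -128]
30 -12 [(0.027, 7.6), (0.0, 10.8), (0.0, 6.7), (0.0, 9.3), (0.0, 9.7)] [38, 27, -40, 135, 124, 16, -112]
30 -18 [(0.027, 7.6), (0.06, 6.7), (0.021, 6.7), (0.0, 18.8), (0.0, 19.1)] [47, 33, -55, 135, 109, 25, -96]
```

```bash
cat > dirs.py <<'E'
from sim2 import *
def dirs(q):
    qq=np.radians(np.array(q)+np.r_[0,G[10:15],0]); M=rz(G[0]-qq[0])@ry(qq[1])@rz(-qq[2])@ry(qq[3]); t=fk2(q,G)[1][:,2]
    az=lambda v:(round(np.degrees(np.arctan2(v[1],v[0])),1),round(np.degrees(np.arcsin(-v[2])),1))
    return "forearm az,down",az(M[:,2]),"tool",az(t),"q5=90 side",az((M@rz(-np.pi/2)@ry(np.radians(15)))[:,2])
if __name__=="__main__":
    print(dirs(D[3][0])); print(dirs([44,30,-50,135,112,21,-99])); print(dirs([49,16,-50,135,62,11,-52])); print(dirs(D[2][0]));print(dirs(D[1][0]))
E
python3 dirs.py
```

```text
('forearm az,down', (np.float64(10.0), np.float64(56.2)), 'tool', (np.float64(4.1), np.float64(61.3)), 'q5=90 side', (np.float64(-17.7), np.float64(58.9)))
('forearm az,down', (np.float64(40.8), np.float64(56.2)), 'tool', (np.float64(3.5), np.float64(60.0)), 'q5=90 side', (np.float64(16.6), np.float64(65.8)))
('forearm az,down', (np.float64(16.1), np.float64(53.5)), 'tool', (np.float64(3.8), np.float64(60.7)), 'q5=90 side', (np.float64(-9.7), np.float64(57.5)))
('forearm az,down', (np.float64(11.7), np.float64(42.5)), 'tool', (np.float64(2.2), np.float64(60.2)), 'q5=90 side', (np.float64(-7.9), np.float64(39.8)))
('forearm az,down', (np.float64(-22.1), np.float64(43.8)), 'tool', (np.float64(1.0), np.float64(60.1)), 'q5=90 side', (np.float64(-42.8), np.float64(43.3)))
```

```bash
sed -i 's/for z in(8,15,22,30)/for z in(-12,-20,-30)/; s/((.027,-.035,.1),z,0),((.027/((.027,-.03,.1),z*.5,3),((.027,-.03,.1),z,0),((.027/' sim2.py; python3 sim2.py
cat > sim3.py <<'E'
from sim2 import *
for z in(-12,-20,-30):
    o_=run(D[3][0],[((.027,-.03,.1),z,0),((.027,-.035,.075),z,0),((.03,-.035,.07),0,0),((.03,-.028,.042),0,0)])
    print(z,[x[:2] for x in o_],[x[2] for x in o_])
E
python3 sim3.py
```

```text
-12 -6 [(0.0, 7.2), (0.106, 6.7), (0.0, 6.7), (0.0, 17.4), (0.0, 7.0), (0.0, 7.2)] [31, 25, -29, 136, 147, 12, -135]
-12 -12 [(0.0, 7.2), (0.106, 6.7), (0.0, 6.7), (0.0, 29.0), (0.0, 6.7), (0.0, 6.9)] [29, 24, -26, 136, 155, 11, -143]
-12 -18 [(0.0, 7.2), (0.106, 6.7), (0.07, 6.7), (0.033, 41.7), (0.002, 6.7), (0.0, 6.9)] [28, 24, -25, 136, 160, 11, -148]
-20 -6 [(0.0, 7.1), (0.094, 6.7), (0.0, 6.7), (0.0, 16.3), (0.003, 6.7), (0.0, 6.9)] [28, 24, -24, 136, 162, 11, -150]
-20 -12 [(0.0, 7.1), (0.094, 6.7), (0.025, 6.7), (0.0, 28.4), (0.003, 6.7), (0.0, 6.9)] [27, 24, -23, 136, 164, 11, -152]
-20 -18 [(0.0, 7.1), (0.094, 6.7), (0.054, 6.7), (0.033, 41.8), (0.001, 6.7), (0.0, 6.9)] [28, 24, -25, 136, 158, 11, -146]
-30 -6 [(0.0, 6.8), (0.034, 6.7), (0.014, 6.7), (0.0, 16.1), (0.004, 6.7), (0.0, 6.9)] [27, 24, -23, 136, 166, 11, -154]
-30 -12 [(0.0, 6.8), (0.034, 6.7), (0.051, 6.7), (0.0, 28.4), (0.003, 6.7), (0.0, 6.9)] [27, 24, -23, 136, 165, 11, -153]
-30 -18 [(0.0, 6.8), (0.034, 6.7), (0.063, 6.7), (0.033, 41.8), (0.001, 6.7), (0.0, 6.9)] [28, 24, -25, 136, 158, 11, -146]
-12 [(0.108, 6.7), (0.0, 6.7), (0.0, 7.9), (0.0, 8.2)] [[3, 12, 1, 136, 62, 7, -66], [24, 19, -25, 137, 121, 13, -125], [35, 21, -32, 136, 133, 8, -121], [34, 26, -35, 136, 134, 14, -122]]
-20 [(0.097, 6.7), (0.0, 6.7), (0.0, 7.2), (0.0, 7.5)] [[-13, 13, 18, 136, 63, 7, -78], [9, 17, -10, 137, 120, 12, -135], [33, 20, -30, 136, 142, 7, -130], [32, 25, -31, 136, 143, 12, -131]]
-30 [(0.029, 6.7), (0.178, 6.7), (0.0, 6.7), (0.0, 7.1)] [[-24, 16, 26, 135, 56, 7, -84], [-34, 21, 40, 134, 84, 7, -112], [32, 20, -28, 136, 150, 7, -137], [30, 25, -28, 136, 150, 11, -138]]
```

```bash
cat > search.py <<'E'
from sim2 import *
import sys
def search(q0,goals,N=60,seed=0,keep=6):
    rng=np.random.default_rng(seed); L=[]
    for i in range(N):
        p=np.array([rng.uniform(.36,.5),rng.uniform(-.2,.15),rng.uniform(.22,.34)]); z=rng.uniform(-70,70); ty=rng.uniform(-35,35)
        q,e,m=track(q0,p,OR(z,ty),n=10); ms=[m]; es=[e]
        for (t,n) in goals:
            q,e,m=track(q,trayp(*t),T,n=n); ms.append(m); es.append(e)
        L.append((min(ms[0:1]+ms[1:]),max(es),p,z,ty,ms,q))
    L=[l for l in L if l[1]<.01]; L.sort(key=lambda l:-l[0])
    for l in L[:keep]: print(round(l[0],1),round(l[1],3),np.round(l[2],2),round(l[3]),round(l[4]),np.round(l[5],1),np.round(l[6]))
if __name__=="__main__":
    search(D[3][0],[((.03,-.032,.12),10),((.03,-.028,.043),8)],N=150)
E
time python3 search.py
```

```text
real	0m10.434s
user	0m10.955s
sys	0m0.048s
```

```bash
sed -i "s/L=\[l for l in L if l\[1\]<.01\]; L.sort(key=lambda l:-l\[0\])/L.sort(key=lambda l:l[1]-.03*min(l[5]))/; s/print(round(l\[0\],1),round(l\[1\],3)/print(round(l[0],1),np.round(l[1],3)/; s/L.append((min(ms\[0:1\]+ms\[1:\]),max(es)/L.append((min(ms[0:1]+ms[1:]),max(es)/" search.py; python3 search.py
python3 - <<'E'
from sim2 import *
# from lifted config D[2] direct
q=D[2][0]
print(run(q,[((.03,-.032,.12),0,0)]))
# forced: what q would we like at W over (0.42,0.06,.23)? list null solutions
for q3 in(-70,-60,-50,-40): 
    x,e=ik(np.array(D[2][1]),T,[40,0,q3,137,30,20,-40],q3); print(q3,np.round(x),round(e,3), run(x,[((.03,-.032,.12),0,0),((.03,-.028,.043),0,0)]))
E
```

```text
6.7 0.141 [0.45 0.11 0.24] -49 -26 [6.7 6.7 7.2] [  27.   24.  -23.  136.  167.   10. -155.]
6.7 0.141 [0.37 0.11 0.33] -33 -34 [6.7 6.7 7.2] [  27.   24.  -23.  136.  166.   10. -154.]
6.7 0.141 [ 0.4 -0.   0.3] -42 -33 [6.7 6.7 7.2] [  27.   24.  -23.  136.  166.   10. -154.]
6.7 0.141 [0.48 0.   0.28] -34 -30 [6.7 6.7 7.3] [  27.   24.  -23.  136.  166.   10. -154.]
6.7 0.141 [0.4  0.13 0.22] -44 -18 [6.7 6.7 7.2] [  27.   24.  -23.  136.  166.   10. -154.]
6.7 0.141 [ 0.48 -0.03  0.28] -34 -24 [6.7 6.7 7.3] [  27.   24.  -23.  136.  165.   10. -153.]
[(0.002, 6.7, [40, 13, -35, 134, 11, 7, 1])]
-70 [ 62. -15. -70. 137. -29.  22.  17.] 0.0 [(0.0, 7.4, [44, 14, -41, 134, 36, 7, -25]), (0.245, 6.7, [11, 20, -2, 134, 57, 7, -48])]
-60 [ 47. -11. -60. 137. -10.  20.  -3.] 0.0 [(0.0, 7.1, [43, 14, -39, 134, 31, 7, -20]), (0.215, 6.7, [15, 20, -8, 134, 47, 7, -36])]
-50 [ 35.  -9. -50. 137.  -2.  20. -11.] 0.0 [(0.0, 6.7, [41, 13, -37, 134, 18, 7, -6]), (0.185, 6.7, [20, 21, -14, 133, 27, 7, -15])]
-40 [ 24.  -9. -40. 137.   2.  20. -15.] 0.0 [(0.003, 6.7, [40, 13, -34, 134, 6, 7, 6]), (0.175, 6.7, [23, 22, -18, 133, 11, 7, 1])]
```

```bash
nproc
cat > search2.py <<'E'
from sim2 import *
from multiprocessing import Pool
import sys
GOALS=[((.03,-.032,.12),8),((.03,-.028,.043),6)]
def one(a):
    seed,q0=a; rng=np.random.default_rng(seed); q=q0; W=[];ms=[];es=[]
    for k in range(1+seed%2):
        p=np.array([rng.uniform(.38,.55),rng.uniform(-.35,.2),rng.uniform(.2,.38)]); z=rng.uniform(-100,70); ty=rng.uniform(-45,30)
        q,e,m=track(q,p,OR(z,ty),n=10); W.append((np.round(p,2).tolist(),round(z),round(ty))); ms.append(m);es.append(e)
        if e>.02 or m<8: return None
    for (t,n) in GOALS:
        q,e,m=track(q,trayp(*t),T,n=n); ms.append(m);es.append(e)
        if e>.02 or m<7.2: return None
    return min(ms),W,np.round(ms,1).tolist(),np.round(q).tolist()
def main(q0,N=2500,goals=None):
    with Pool() as p: L=[l for l in p.map(one,[(s,q0) for s in range(N)],chunksize=20) if l]
    L.sort(key=lambda l:(-l[0])); print(len(L)); 
    for l in L[:6]: print(l)
    L=[l for l in L if len(l[1])==1]
    for l in L[:5]: print(l)
if __name__=="__main__": main(D[2][0])
E
export OMP_NUM_THREADS=1; time timeout 500 python3 search2.py
```

```text
4
158
(np.float64(23.55196774014253), [([0.41, -0.17, 0.36], -94, -21)], [23.6, 25.5, 25.3], [51.0, 38.0, -63.0, 134.0, 105.0, 32.0, -90.0])
(np.float64(23.308916335414242), [([0.48, -0.19, 0.37], -94, -38), ([0.46, 0.11, 0.26], -60, 13)], [23.3, 72.4, 24.6, 24.3], [51.0, 37.0, -63.0, 134.0, 105.0, 31.0, -91.0])
(np.float64(22.45397766780918), [([0.5, 0.13, 0.37], 46, 5), ([0.39, -0.03, 0.21], -63, -12)], [22.5, 29.1, 23.5, 23.0], [50.0, 37.0, -62.0, 134.0, 106.0, 31.0, -91.0])
(np.float64(21.98746119594517), [([0.5, -0.07, 0.37], -72, -35), ([0.44, -0.06, 0.23], -67, 5)], [22.0, 62.7, 26.2, 26.1], [51.0, 38.0, -64.0, 134.0, 105.0, 33.0, -90.0])
(np.float64(21.929115304232223), [([0.39, -0.06, 0.31], -83, -19)], [23.1, 22.5, 21.9], [50.0, 36.0, -61.0, 135.0, 106.0, 30.0, -92.0])
(np.float64(21.872451495411966), [([0.46, -0.03, 0.38], -45, -5), ([0.47, 0.01, 0.26], -99, 11)], [22.9, 56.7, 22.4, 21.9], [50.0, 36.0, -61.0, 135.0, 106.0, 30.0, -92.0])
(np.float64(23.55196774014253), [([0.41, -0.17, 0.36], -94, -21)], [23.6, 25.5, 25.3], [51.0, 38.0, -63.0, 134.0, 105.0, 32.0, -90.0])
(np.float64(21.929115304232223), [([0.39, -0.06, 0.31], -83, -19)], [23.1, 22.5, 21.9], [50.0, 36.0, -61.0, 135.0, 106.0, 30.0, -92.0])
(np.float64(21.843076837516108), [([0.43, -0.27, 0.36], -100, -44)], [22.9, 22.4, 21.8], [50.0, 36.0, -61.0, 135.0, 106.0, 30.0, -92.0])
(np.float64(21.795687398555184), [([0.44, -0.13, 0.34], -66, -16)], [21.8, 23.7, 23.3], [50.0, 37.0, -62.0, 134.0, 105.0, 31.0, -91.0])
(np.float64(21.72925618443827), [([0.41, -0.23, 0.33], -99, -29)], [23.1, 22.3, 21.7], [50.0, 36.0, -61.0, 135.0, 106.0, 30.0, -92.0])
real	0m47.783s
user	3m6.765s
sys	0m0.133s
```

```bash
cat > t1.py <<'E'
from sim2 import *
q0=observe()["q"]
W=(np.array([.44,-.13,.34]),OR(-66,-16))
for name,mid in {"D2":(np.array(D[2][1]),T),"up":(np.array([.46,-.06,.27]),T),"none":None}.items():
    q=q0
    for leg in ([mid] if mid else [])+[W,(trayp(.03,-.034,.12),T),(trayp(.03,-.028,.045),T)]:
        q,e,m=track(q,*leg,n=20); print(name,round(float(e),3),round(float(m),1),np.round(q).astype(int).tolist())
go(np.array([.46,-.06,.27]),T,"up"); go(*W,"W")
E
python3 t1.py
```

```text
D2 0.0 7.5 [51, -12, -63, 137, -14, 20, 1]
D2 0.226 20.5 [87, -25, -73, 124, 16, 39, -76]
D2 0.0 20.5 [61, 24, -68, 135, 78, 22, -67]
D2 0.0 21.1 [50, 36, -61, 135, 106, 30, -91]
up 0.0 8.5 [82, -10, -69, 129, -33, 31, 40]
up 0.24 30.3 [89, -25, -73, 124, 9, 37, -68]
up 0.0 19.7 [60, 23, -67, 135, 77, 20, -66]
up 0.0 19.9 [49, 35, -60, 135, 106, 29, -92]
none 0.0 6.7 [-20, -2, -1, 126, 54, 60, -115]
none 0.0 6.7 [44, 14, -41, 134, 35, 7, -23]
none 0.225 6.7 [13, 20, -5, 134, 53, 7, -43]
up t 6.75 shift [-0.0486  0.0282  0.1394] rv [ 0.0061 -0.0237 -0.0048] minrows 4
   per row n=4 [-0.0122, 0.007, 0.0349] [0.0015, -0.0059, -0.0012]
W t 6.75 shift [-0.0686 -0.0418  0.2094] rv [-0.1531 -0.2819 -1.1468] minrows 10
   per row n=10 [-0.0069, -0.0042, 0.0209] [-0.0153, -0.0282, -0.1147]
```

```bash
python3 -m jog '[-0.009,0.004,0.028,0,-0.002,0, -0.009,0.006,0.028,0,-0.004,-0.001, -0.01,0.006,0.028,0.001,-0.004,-0.001, -0.01,0.006,0.028,0.001,-0.004,-0.001, -0.01,0.006,0.028,0.001,-0.004,-0.001, 0,0,0,0,0,0]'
python3 - <<'E'
from sim2 import *
q0=observe()["q"]; print(np.round(q0,1))
for p,z,ty in(((.44,-.13,.34),-66,-16),((.39,-.06,.31),-83,-19),((.41,-.17,.36),-94,-21)):
    q=q0
    for leg in [(np.array(p),OR(z,ty)),(trayp(.03,-.034,.12),T),(trayp(.03,-.028,.045),T)]:
        q,e,m=track(q,*leg,n=20); print(round(float(e),3),round(float(m),1),np.round(q).astype(int).tolist())
    go(np.array(p),OR(z,ty),"W")
E
```

```text
time: 7.25
tcp_pos: [0.4818, -0.0784, 0.2112]
eef_rot: [150.6, 0.4, 93.0]
wrist_force: [-0.2, 0.5, -1.6]
gripper_width: 0.0592
finger_force: 66.7
[ 73.4   9.1 -70.4 130.3  15.8  18.   -5.2]
0.223 16.2 [85, -25, -73, 124, 23, 41, -83]
0.0 21.0 [61, 24, -69, 135, 78, 22, -67]
0.0 21.8 [50, 36, -61, 135, 105, 30, -91]
W t 7.25 shift [-0.0418 -0.0516  0.1288] rv [-0.1458 -0.2696 -1.1334] minrows 10
   per row n=10 [-0.0042, -0.0052, 0.0129] [-0.0146, -0.027, -0.1133]
0.0 15.2 [11, 15, -59, 123, 52, 91, -151]
0.0 25.5 [63, 26, -72, 135, 80, 26, -69]
0.0 25.5 [52, 38, -64, 134, 104, 33, -90]
W t 7.25 shift [-0.0918  0.0184  0.0988] rv [-0.2255 -0.298  -1.4232] minrows 12
   per row n=12 [-0.0077, 0.0015, 0.0082] [-0.0188, -0.0248, -0.1186]
0.0 16.3 [26, 13, -57, 117, 55, 93, -141]
0.004 26.0 [63, 27, -73, 135, 80, 26, -69]
0.0 25.9 [52, 38, -65, 134, 104, 33, -89]
W t 7.25 shift [-0.0718 -0.0916  0.1488] rv [-0.2864 -0.3102 -1.6089] minrows 14
   per row n=14 [-0.0051, -0.0065, 0.0106] [-0.0205, -0.0222, -0.1149]
```

```bash
cat > t2.py <<'E'
from sim2 import *
q=observe()["q"]; print(np.round(q,1))
for leg in [(trayp(.03,-.034,.12),T),(trayp(.03,-.034,.08),T),(trayp(.03,-.028,.045),T)]:
    q,e,m=track(q,*leg,n=20); print(round(float(e),3),round(float(m),1),np.round(q).astype(int).tolist())
go(trayp(.03,-.034,.12),T,"H"); print(trayp(.03,-.034,.08)-trayp(.03,-.034,.12))
E
python3 t2.py
```

```text
[ 73.4   9.1 -70.4 130.3  15.8  18.   -5.2]
0.0 7.0 [43, 14, -39, 134, 27, 7, -15]
0.102 6.7 [29, 17, -24, 134, 33, 7, -21]
0.207 6.7 [16, 20, -9, 134, 45, 7, -35]
H t 7.25 shift [ 0.0174 -0.0155 -0.0582] rv [ 0.0075 -0.0104  0.0091] minrows 2
   per row n=2 [0.0087, -0.0077, -0.0291] [0.0038, -0.0052, 0.0046]
[ 0.0199627   0.00122097 -0.03464102]
```

```bash
python3 -m jog '[-0.0066,0.0013,0.0071,-0.0161,-0.0213,-0.1017, -0.0066,0.0013,0.0071,-0.0161,-0.0213,-0.1017, -0.0066,0.0013,0.0071,-0.0161,-0.0213,-0.1017, -0.0066,0.0013,0.0071,-0.0161,-0.0213,-0.1017, -0.0066,0.0013,0.0071,-0.0161,-0.0213,-0.1017, -0.0066,0.0013,0.0071,-0.0161,-0.0213,-0.1017, -0.0066,0.0013,0.0071,-0.0161,-0.0213,-0.1017, -0.0066,0.0013,0.0071,-0.0161,-0.0213,-0.1017, -0.0066,0.0013,0.0071,-0.0161,-0.0213,-0.1017, -0.0066,0.0013,0.0071,-0.0161,-0.0213,-0.1017, -0.0066,0.0013,0.0071,-0.0161,-0.0213,-0.1017, -0.0066,0.0013,0.0071,-0.0161,-0.0213,-0.1017, -0.0066,0.0013,0.0071,-0.0161,-0.0213,-0.1017, -0.0066,0.0013,0.0071,-0.0161,-0.0213,-0.1017]'; python3 t2.py
```

```text
time: 8.42
tcp_pos: [0.4004, -0.0615, 0.291]
eef_rot: [134.4, 1.7, 21.9]
wrist_force: [0.8, -0.8, -2.3]
gripper_width: 0.0591
finger_force: 66.7
[  22.4   13.9  -68.7  124.    52.1   84.3 -137.6]
0.004 26.0 [63, 27, -73, 135, 80, 26, -69]
0.0 25.9 [56, 32, -67, 135, 95, 28, -81]
0.0 28.4 [52, 38, -65, 134, 104, 33, -89]
H t 8.4167 shift [ 0.0988 -0.0323 -0.138 ] rv [0.1822 0.2279 1.2373] minrows 11
   per row n=11 [0.009, -0.0029, -0.0125] [0.0166, 0.0207, 0.1125]
[ 0.0199627   0.00122097 -0.03464102]
```

```bash
python3 -m jog '[0.0076,-0.0025,-0.0106,0.014,0.0175,0.0952, 0.0076,-0.0025,-0.0106,0.014,0.0175,0.0952, 0.0076,-0.0025,-0.0106,0.014,0.0175,0.0952, 0.0076,-0.0025,-0.0106,0.014,0.0175,0.0952, 0.0076,-0.0025,-0.0106,0.014,0.0175,0.0952, 0.0076,-0.0025,-0.0106,0.014,0.0175,0.0952, 0.0076,-0.0025,-0.0106,0.014,0.0175,0.0952, 0.0076,-0.0025,-0.0106,0.014,0.0175,0.0952, 0.0076,-0.0025,-0.0106,0.014,0.0175,0.0952, 0.0076,-0.0025,-0.0106,0.014,0.0175,0.0952, 0.0076,-0.0025,-0.0106,0.014,0.0175,0.0952, 0.0076,-0.0025,-0.0106,0.014,0.0175,0.0952, 0.0076,-0.0025,-0.0106,0.014,0.0175,0.0952, 0,0,0,0,0,0, 0,0,0,0,0,0]'; python3 t2.py;python3 st.py
```

```text
time: 9.67
tcp_pos: [0.4972, -0.0947, 0.1529]
eef_rot: [150.2, 0.1, 92.7]
wrist_force: [0.1, -0.3, -2.5]
gripper_width: 0.0592
finger_force: 66.5
[ 65.4  21.  -66.6 133.1  64.9  16.8 -51.5]
0.0 14.7 [55, 19, -58, 135, 71, 15, -60]
0.0 10.7 [46, 23, -48, 135, 100, 14, -88]
0.0 14.8 [45, 31, -53, 135, 110, 23, -97]
H t 9.6667 shift [0.0021 0.0009 0.    ] rv [ 0.0011 -0.0031  0.0131] minrows 1
   per row n=1 [0.0021, 0.0009, 0.0] [0.0011, -0.0031, 0.0131]
[ 0.0199627   0.00122097 -0.03464102]
tray tcp [ 0.0282 -0.0348  0.121 ] F tray [-1.2 -0.3 -2.2] t 9.6667 w 0.0592
rot err tray [ 0.0074 -0.0031  0.0109]
```

```bash
python3 -m jog '[0.0078,0.0016,-0.0121,0,-0.001,0.003, 0.0078,0.0016,-0.0121,0,-0.001,0.003, 0.0078,0.0016,-0.0121,0,-0.001,0.003, 0.0078,0.0017,-0.0121,0.001,0,0.003, 0.0076,0.0017,-0.0121,0,0,0.001, 0,0,0,0,0,0, 0,0,0,0,0,0]'; python3 st.py; python3 -c "
from station import observe;print([round(float(x)) for x in observe()['q']])"
```

```text
time: 10.25
tcp_pos: [0.5358, -0.0845, 0.094]
eef_rot: [149.9, 0.2, 93.8]
wrist_force: [-1.3, 0.2, -1.6]
gripper_width: 0.0592
finger_force: 66.5
tray tcp [ 0.0325 -0.0269  0.0504] F tray [-1.9  0.3 -0.8] t 10.25 w 0.0592
rot err tray [ 0.0003  0.001  -0.0062]
[49, 29, -53, 133, 98, 18, -84]
```

```bash
python3 -m jog '[0.0008,-0.001,-0.0013,0,0,-0.002, 0.0008,-0.001,-0.0013,0,0,-0.002, 0.0008,0,-0.0013,0,0,-0.002, 0.0008,0,-0.0013,0,0,0, 0,0,0,0,0,0]'; python3 st.py
```

```text
time: 10.67
tcp_pos: [0.5388, -0.0893, 0.0896]
eef_rot: [149.9, 0.4, 93.3]
wrist_force: [-19.8, -4.8, 28.7]
gripper_width: 0.0593
finger_force: 71.3
tray tcp [ 0.0327 -0.0319  0.0452] F tray [-3.  -3.6 34.8] t 10.6667 w 0.0593
rot err tray [ 0.008   0.0022 -0.0002]
```

```bash
python3 -m jog '[-0.0004,0.001,0.0008,0,0,0, -0.001,0.001,-0.0006,0,0,0, -0.001,0.001,-0.0006,0,0,0, -0.001,0.0005,-0.0006,0,0,0, -0.0006,0,-0.0004,0,0,0, 0,0,0,0,0,0]'; python3 st.py
```

```text
time: 11.17
tcp_pos: [0.538, -0.087, 0.0894]
eef_rot: [149.6, 0.5, 93.2]
wrist_force: [-5.8, -6.8, 22.6]
gripper_width: 0.059
finger_force: 69.9
tray tcp [ 0.032  -0.0296  0.0454] F tray [ 5.9 -6.4 22.6] t 11.1667 w 0.059
rot err tray [0.0099 0.0062 0.0005]
```

```bash
python3 -m jog '[-0.0004,0,0.0008,0,0,0, -0.001,0,-0.0006,0,0,0, -0.001,0,-0.0006,0,0,0, -0.001,0,-0.0006,0,0,0, 0,0,0,0,0,0]'; python3 st.py
```

```text
time: 11.58
tcp_pos: [0.5362, -0.0857, 0.089]
eef_rot: [149.5, 0.4, 93.3]
wrist_force: [7.6, -3.3, 12.7]
gripper_width: 0.0594
finger_force: 68.3
tray tcp [ 0.0304 -0.0281  0.0459] F tray [12.7 -3.8  7.3] t 11.5833 w 0.0594
rot err tray [ 0.0073  0.0084 -0.0006]
```

```bash
python3 -m jog '[0,0,0,0,0,0, 0,0,0,0,0,0, 0,0,0,0,0,0, 0,0,0,0,0,0, 0,0,0,0,0,0]' 0.085 && python3 -m jog '[-0.005,-0.0003,0.0087,0,0,0, -0.01,-0.0006,0.0173,0,0,0, -0.015,-0.0009,0.026,0,0,0, -0.015,-0.0009,0.026,0,0,0, -0.01,-0.0006,0.0173,0,0,0, 0,0,0,0,0,0]'
python3 - <<'E'
from sim2 import *
img,P=wrist("w5"); f=tofr(P,Y0); f=f[np.isfinite(f[...,0])]
m=(f[:,2]>.07)&(f[:,2]<.09)&(f[:,0]>-.02)&(f[:,0]<.09)&(f[:,1]>-.09)&(f[:,1]<.02)
r_=cv2.minAreaRect((f[m,:2]*1000).astype(np.float32)); print("wide top",m.sum(),np.round(r_[0],1),np.round(r_[1],1),round(r_[2],2),np.round(np.median(f[m,2]),4))
q0=observe()["q"]; print(np.round(q0,0))
q=q0
for leg in [(np.array([.5,.05,.28]),toolR_down(-10.3)),(np.array([.6035,.143,.17]),toolR_down(-10.3)),(np.array([.6035,.143,.043]),toolR_down(-10.3)),(np.array([.55,.08,.24]),T),(trayp(.032,-.08,.12),T),(trayp(.032,-.075,.045),T)]:
    q,e,m=track(q,*leg,n=20); print(round(float(e),3),round(float(m),1),np.round(q).astype(int).tolist())
go([.5,.05,.28],toolR_down(-10.3))
E
```

```text
time: 12.0
tcp_pos: [0.5313, -0.0847, 0.0856]
eef_rot: [150.0, 0.2, 93.4]
wrist_force: [-0.0, 0.3, -1.1]
gripper_width: 0.0849
finger_force: 0.0
time: 12.5
tcp_pos: [0.4896, -0.0909, 0.1543]
eef_rot: [150.3, 0.5, 93.1]
wrist_force: [-0.3, -0.6, -0.2]
gripper_width: 0.0846
finger_force: 0.0
wide top 6035 [ 29.8 -27.6] [60.2 49.8] 0.1 0.0785
[ 63.  18. -63. 134.  61.  14. -48.]
0.0 18.7 [35, 23, -68, 103, 25, 71, -50]
0.0 66.5 [14, 38, -56, 95, 37, 67, -62]
0.0 54.9 [11, 46, -49, 100, 45, 55, -68]
0.0 31.5 [34, 13, -64, 123, 50, 31, -61]
0.0 14.9 [62, 21, -59, 132, 60, 15, -43]
0.0 6.7 [47, 29, -45, 133, 111, 15, -92]
 t 12.55 shift [0.0095 0.1412 0.1263] rv [ 0.0405  0.5186 -0.2291] minrows 5
   per row n=5 [0.0019, 0.0282, 0.0253] [0.0081, 0.1037, -0.0458]
```

View pics/w5.png

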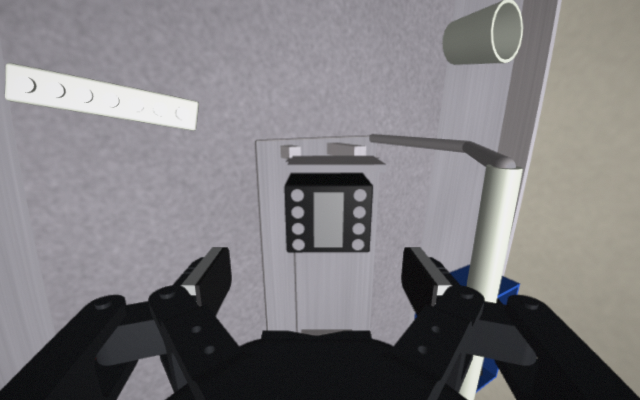

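The wrist picture shows the wide module standing square at (328,213), just inside the end wall at (335,160). The fit gives tray x 29.8 mm, y -27.6 mm, yaw 0.1°. Next is the middle module.

```bash
python3 -m jog '[-0.005,0.008,0.028,0.0058,0.0741,-0.0327, 0,0.015,0.028,0.0058,0.0741,-0.0327, 0.002,0.022,0.022,0.0058,0.0741,-0.0327, 0.002,0.024,0.017,0.0058,0.0741,-0.0327, 0.003,0.024,0.015,0.0058,0.0741,-0.0327, 0.004,0.024,0.01,0.0058,0.0741,-0.0327, 0.004,0.024,0.006,0.0058,0.0741,-0.0327, 0.0207,0.0186,-0.022,0,0,0, 0.0207,0.0186,-0.022,0,0,0, 0.0207,0.0186,-0.022,0,0,0, 0.0207,0.0186,-0.02,0,0,0, 0.0205,0.0186,-0.018,0,0,0, 0,0,0,0,0,0, 0,0,0,0,0,0]'
python3 - <<'E'
from tray import *
print(np.round(observe()["q"]))
img,P=wrist("w6"); topfit(P,[.6035,.143])
go([.6035,.143,.042],toolR_down(-10.3))
E
```

```text
time: 13.72
tcp_pos: [0.6112, 0.1295, 0.1511]
eef_rot: [176.4, 0.9, 81.0]
wrist_force: [-0.7, 0.4, 1.0]
gripper_width: 0.0851
finger_force: 0.0
[ 16.  38. -54.  95.  38.  63. -58.]
top 3772 [603.8 144.2] [38.  59.5] 80.2 z 0.0775
 t 13.7667 shift [-0.0075  0.0143 -0.1104] rv [ 0.0259  0.0593 -0.023 ] minrows 3
   per row n=3 [-0.0025, 0.0048, -0.0368] [0.0086, 0.0198, -0.0077]
```

```bash
python3 -m jog '[-0.0036,0.008,-0.005,0.013,0.03,-0.007, -0.0036,0.0075,-0.02,0.013,0.029,-0.007, 0,0,-0.03,0,0,0, 0,0,-0.03,0,0,0, 0,0,-0.018,0,0,0, 0,0,-0.007,0,0,0, 0,0,0,0,0,0, 0,0,0,0,0,0]' && python3 -m jog '[0,0,0,0,0,0, 0,0,0,0,0,0, 0,0,0,0,0,0, 0,0,0,0,0,0, 0,0,0,0,0,0]' 0.045
cat > t3.py <<'E'
import sys
from sim2 import *
q=observe()["q"]; y=float(sys.argv[1]); print(np.round(q))
for W in [None]+[(np.array(p),OR(z,ty)) for p,z,ty in(((.39,-.06,.31),-83,-19),((.44,-.02,.3),-45,-8),((.44,0,.28),-25,0),((.42,0,.3),-60,0))]:
    qq=q
    for leg in ([W] if W else [(np.array([.5,.05,.25]),T)])+[(trayp(.032,y,.12),T),(trayp(.032,y,.08),T),(trayp(.032,y,.045),T)]:
        qq,e,m=track(qq,*leg,n=20); print(round(float(e),3),round(float(m),1),np.round(qq).astype(int).tolist())
    print()
    if W: go(*W)
E
python3 t3.py -.075
```

```text
time: 14.43
tcp_pos: [0.6042, 0.1438, 0.0452]
eef_rot: [179.9, -0.2, 80.1]
wrist_force: [-0.1, 0.2, 1.2]
gripper_width: 0.0848
finger_force: 0.0
time: 14.85
tcp_pos: [0.6046, 0.1444, 0.046]
eef_rot: [179.9, -0.3, 80.2]
wrist_force: [-0.5, -0.8, 8.1]
gripper_width: 0.0591
finger_force: 65.7
[ 13.  46. -50.  98.  42.  56. -63.]
0.038 27.2 [52, 6, -73, 128, 35, 27, -46]
0.0 12.6 [59, 19, -55, 132, 54, 13, -37]
0.055 6.7 [41, 20, -33, 132, 63, 7, -46]
0.0 6.7 [46, 29, -44, 133, 113, 14, -95]

0.0 52.1 [-11, 9, -29, 123, 48, 82, -143]
0.0 7.7 [61, 20, -58, 132, 59, 14, -42]
0.051 6.7 [41, 20, -34, 132, 70, 7, -54]
0.0 6.7 [47, 29, -45, 133, 111, 15, -92]

 t 14.85 shift [-0.2146 -0.2044  0.264 ] rv [-0.6393 -0.6404 -1.1398] minrows 12
   per row n=12 [-0.0179, -0.017, 0.022] [-0.0533, -0.0534, -0.095]
0.0 46.4 [14, -5, -44, 129, 46, 49, -101]
0.0 9.9 [57, 18, -51, 132, 46, 11, -29]
0.058 6.7 [41, 20, -32, 132, 52, 7, -35]
0.0 6.7 [44, 28, -40, 133, 118, 12, -100]

 t 14.85 shift [-0.1646 -0.1644  0.254 ] rv [-0.2937 -0.6011 -0.534 ] minrows 9
   per row n=9 [-0.0183, -0.0183, 0.0282] [-0.0326, -0.0668, -0.0593]
0.0 33.5 [42, -11, -56, 129, 16, 34, -49]
0.0 9.8 [55, 17, -48, 132, 35, 10, -18]
0.06 6.7 [41, 20, -32, 132, 40, 7, -22]
0.165 6.7 [29, 22, -18, 131, 52, 7, -35]

 t 14.85 shift [-0.1646 -0.1444  0.234 ] rv [-0.1452 -0.5014 -0.2004] minrows 8
   per row n=8 [-0.0206, -0.018, 0.0292] [-0.0182, -0.0627, -0.0251]
0.0 51.3 [11, -1, -43, 122, 36, 62, -108]
0.0 10.5 [56, 18, -50, 132, 43, 11, -26]
0.059 6.7 [41, 20, -32, 132, 49, 7, -32]
0.241 6.7 [21, 21, -7, 132, 76, 7, -61]

 t 14.85 shift [-0.1846 -0.1444  0.254 ] rv [-0.2968 -0.4458 -0.797 ] minrows 9
   per row n=9 [-0.0205, -0.016, 0.0282] [-0.033, -0.0495, -0.0886]
```

```bash
cat > s3.py <<'E'
import search2,sys
from search2 import *
y=float(sys.argv[1]); up=np.array(eval(sys.argv[2])); upR=toolR_down(float(sys.argv[3]))
search2.GOALS=[((.032,y,.13),10),((.032,y,.045),8)]
q,e,m=track(observe()["q"],up,upR,n=8); print(np.round(q),e,m)
main(q,N=int(sys.argv[4]))
E
time OMP_NUM_THREADS=1 timeout 400 python3 s3.py -.075 '[.54,.08,.2]' -9.8 2000
```

```text
[ 25.  31. -60. 104.  32.  65. -56.] 1.125208342371406e-08 56.764089857429504
22
(np.float64(20.670818013976714), [([0.39, -0.08, 0.36], -42, 24), ([0.38, -0.28, 0.31], -98, 1)], [64.7, 63.8, 24.4, 20.7], [55.0, 36.0, -59.0, 132.0, 102.0, 25.0, -81.0])
(np.float64(20.660869630423615), [([0.54, -0.11, 0.35], -33, 1), ([0.4, 0.19, 0.34], -72, -12)], [46.3, 48.2, 22.8, 20.7], [55.0, 36.0, -59.0, 132.0, 102.0, 25.0, -81.0])
(np.float64(20.641660484265675), [([0.4, -0.01, 0.29], -33, -18), ([0.51, -0.12, 0.21], -90, 26)], [31.7, 35.6, 24.4, 20.6], [55.0, 36.0, -59.0, 132.0, 102.0, 25.0, -82.0])
(np.float64(20.432698196383466), [([0.49, -0.09, 0.34], -32, 1), ([0.44, -0.29, 0.32], -97, 1)], [40.9, 42.6, 24.2, 20.4], [55.0, 35.0, -59.0, 132.0, 102.0, 25.0, -82.0])
(np.float64(17.965328550918407), [([0.44, -0.03, 0.34], -59, 4), ([0.45, 0.18, 0.36], -82, -6)], [60.5, 66.4, 22.2, 18.0], [54.0, 34.0, -56.0, 132.0, 103.0, 23.0, -83.0])
(np.float64(17.569015485718218), [([0.43, -0.27, 0.36], -64, -43), ([0.46, 0.03, 0.3], -89, -22)], [47.6, 77.0, 20.7, 17.6], [54.0, 34.0, -56.0, 132.0, 103.0, 22.0, -83.0])
(np.float64(9.293630512810127), [([0.49, -0.19, 0.33], -41, -22)], [24.5, 9.3, 10.2], [50.0, 31.0, -50.0, 132.0, 107.0, 18.0, -88.0])
(np.float64(8.399903495768948), [([0.44, -0.3, 0.34], -50, -21)], [14.6, 8.4, 14.2], [52.0, 32.0, -53.0, 132.0, 105.0, 20.0, -85.0])
real	0m32.271s
user	2m5.325s
sys	0m0.111s
```

```bash
cat > t4.py <<'E'
import sys
from sim2 import *
q0=observe()["q"]; y=float(sys.argv[1]); up=(np.array(eval(sys.argv[2])),toolR_down(float(sys.argv[3])))
A=lambda p,z,ty:(np.array(p),OR(z,ty))
C={"recipe":[A((.47,-.05,.25),0,0),A((.39,-.06,.31),-83,-19)],"recipe2":[A((.47,-.08,.24),0,0),A((.4,-.1,.3),-83,-10)],"opt4":[A((.49,-.09,.34),-32,1),A((.44,-.29,.32),-97,1)],"opt4b":[A((.47,-.06,.3),-30,0),A((.42,-.2,.3),-95,0)],"opt4c":[A((.45,-.05,.3),-30,0),A((.4,-.12,.3),-90,0)],"r3":[A((.47,-.08,.26),0,-10),A((.4,-.1,.3),-83,-20)],"r4":[A((.47,-.08,.26),-15,0),A((.4,-.1,.3),-90,-20)]}
for n,W in C.items():
    q=q0; out=[]
    for leg in [up]+W+[(trayp(.032,y,.13),T),(trayp(.032,y,.045),T)]:
        q,e,m=track(q,*leg,n=20); out.append((round(float(e),3),round(float(m),1),round(float(q[2])),round(float(q[4])),round(float(q[6]))))
    print(n,out)
E
python3 t4.py -.075 '[.54,.08,.2]' -9.8
```

```text
recipe [(0.0, 56.2, -60, 32, -56), (0.128, 23.1, -73, -10, 14), (0.609, 21.8, -73, 22, -114), (0.022, 20.2, -73, 71, -53), (0.0, 21.5, -60, 101, -81)]
recipe2 [(0.0, 56.2, -60, 32, -56), (0.132, 21.7, -73, 4, 4), (0.417, 20.5, -73, 12, -92), (0.003, 19.6, -73, 70, -53), (0.0, 20.0, -59, 102, -82)]
opt4 [(0.0, 56.2, -60, 32, -56), (0.0, 41.6, -64, 12, -38), (0.0, 42.5, -52, 44, -112), (0.0, 22.6, -72, 69, -51), (0.0, 18.2, -57, 102, -82)]
opt4b [(0.0, 56.2, -60, 32, -56), (0.0, 35.5, -63, 16, -45), (0.0, 36.8, -57, 43, -123), (0.014, 24.2, -73, 70, -53), (0.0, 20.9, -60, 101, -81)]
opt4c [(0.0, 56.2, -60, 32, -56), (0.0, 35.2, -59, 9, -39), (0.0, 36.2, -64, 40, -128), (0.016, 24.3, -73, 70, -53), (0.0, 21.0, -60, 101, -81)]
r3 [(0.0, 56.2, -60, 32, -56), (0.093, 16.9, -73, -76, 90), (0.63, 22.7, -73, 23, -112), (0.024, 20.3, -73, 71, -54), (0.0, 21.6, -60, 101, -81)]
r4 [(0.0, 56.2, -60, 32, -56), (0.032, 24.4, -73, 4, -14), (0.775, 24.1, -73, 23, -121), (0.026, 20.6, -73, 71, -54), (0.0, 21.8, -60, 101, -81)]
```

```bash
python3 -m jog '[0,0,0.025,0,0,0, -0.01,-0.01,0.028,0,0,0, -0.014,-0.014,0.028,0,0,0, -0.014,-0.014,0.028,0,0,0, -0.014,-0.014,0.025,0,0,0, -0.012,-0.012,0.02,0,0,0]'
cat > nx.py <<'E'
import sys
from sim2 import *
print(np.round(observe()["q"]))
p,z,ty=eval(sys.argv[1]); go(np.array(p),OR(z,ty))
E
python3 nx.py '(.45,-.05,.3),-30,0'
```

```text
time: 15.35
tcp_pos: [0.5391, 0.0795, 0.2006]
eef_rot: [179.9, -0.2, 80.2]
wrist_force: [-0.1, 0.0, -0.8]
gripper_width: 0.0592
finger_force: 65.1
[ 28.  31. -60. 101.  30.  66. -51.]
 t 15.35 shift [-0.0891 -0.1295  0.0994] rv [-0.1661 -0.4964 -0.2858] minrows 5
   per row n=5 [-0.0178, -0.0259, 0.0199] [-0.0332, -0.0993, -0.0572]
```

```bash
python3 -m jog '[-0.0127,-0.0185,0.0142,-0.0237,-0.0709,-0.0408, -0.0127,-0.0185,0.0142,-0.0237,-0.0709,-0.0408, -0.0127,-0.0185,0.0142,-0.0237,-0.0709,-0.0408, -0.0127,-0.0185,0.0142,-0.0237,-0.0709,-0.0408, -0.0127,-0.0185,0.0142,-0.0237,-0.0709,-0.0408, -0.0127,-0.0185,0.0142,-0.0237,-0.0709,-0.0408, -0.0127,-0.0185,0.0142,-0.0237,-0.0709,-0.0408]'; python3 nx.py '(.4,-.12,.3),-90,0'
```

```text
time: 15.93
tcp_pos: [0.4501, -0.0502, 0.2982]
eef_rot: [149.8, 0.1, 63.4]
wrist_force: [-0.7, 0.6, -2.2]
gripper_width: 0.059
finger_force: 65.2
[ 56. -11. -59. 125.  11.  35. -39.]
 t 15.9333 shift [-0.0501 -0.0698  0.0018] rv [ 3.0000e-03  6.0000e-04 -1.0454e+00] minrows 9
   per row n=9 [-0.0056, -0.0078, 0.0002] [0.0003, 0.0001, -0.1162]
```

```bash
python3 -m jog '[-0.005,-0.007,0,0,0,-0.1045, -0.005,-0.007,0,0,0,-0.1045, -0.005,-0.007,0,0,0,-0.1045, -0.005,-0.007,0,0,0,-0.1045, -0.005,-0.007,0,0,0,-0.1045, -0.005,-0.007,0,0,0,-0.1045, -0.005,-0.007,0,0,0,-0.1045, -0.005,-0.007,0,0,0,-0.1045, -0.005,-0.007,0,0,0,-0.1045, -0.005,-0.007,0,0,0,-0.1045]'; python3 nx.py 'trayp(.032,-.078,.13),0,0'
```

```text
time: 16.77
tcp_pos: [0.4014, -0.1164, 0.2973]
eef_rot: [150.3, -0.0, 5.4]
wrist_force: [-0.6, -0.5, -1.5]
gripper_width: 0.0595
finger_force: 65.5
[  46.   11.  -69.  115.   39.   76. -123.]
 t 16.7667 shift [ 0.0973 -0.0215 -0.1347] rv [-0.0038 -0.0044  1.5372] minrows 13
   per row n=13 [0.0075, -0.0017, -0.0104] [-0.0003, -0.0003, 0.1182]
```

```bash
python3 -m jog '[0.0065,-0.0014,-0.009,0,0,0.1025, 0.0065,-0.0014,-0.009,0,0,0.1025, 0.0065,-0.0014,-0.009,0,0,0.1025, 0.0065,-0.0014,-0.009,0,0,0.1025, 0.0065,-0.0014,-0.009,0,0,0.1025, 0.0065,-0.0014,-0.009,0,0,0.1025, 0.0065,-0.0014,-0.009,0,0,0.1025, 0.0065,-0.0014,-0.009,0,0,0.1025, 0.0065,-0.0014,-0.009,0,0,0.1025, 0.0065,-0.0014,-0.009,0,0,0.1025, 0.0065,-0.0014,-0.009,0,0,0.1025, 0.0065,-0.0014,-0.009,0,0,0.1025, 0.0065,-0.0014,-0.009,0,0,0.1025, 0.0065,-0.0014,-0.009,0,0,0.1025, 0.0065,-0.0014,-0.009,0,0,0.1025, 0,0,0,0,0,0]'; python3 nx.py 'trayp(.033,-.078,.051),0,0'; python3 st.py
```

```text
time: 18.1
tcp_pos: [0.4991, -0.1401, 0.1606]
eef_rot: [150.4, -0.1, 93.8]
wrist_force: [-0.3, -1.3, -1.2]
gripper_width: 0.0593
finger_force: 65.4
[ 75.  24. -71. 130.  54.  19. -33.]
 t 18.1 shift [ 0.0399  0.0047 -0.0658] rv [-0.0008 -0.0076 -0.0058] minrows 2
   per row n=2 [0.02, 0.0023, -0.0329] [-0.0004, -0.0038, -0.0029]
tray tcp [ 0.0312 -0.0802  0.1281] F tray [-1.  -1.2 -0.9] t 18.1 w 0.0593
rot err tray [-0.004  -0.0075 -0.0044]
```

```bash
python3 -m jog '[0.008,0.0013,-0.0132,0,-0.001,-0.001, 0.008,0.0013,-0.0132,0,-0.001,-0.001, 0.008,0.0013,-0.0132,0,-0.001,-0.001, 0.008,0.0013,-0.0132,0,-0.001,-0.001, 0.0078,0.0014,-0.013,0,0,-0.001, 0,0,0,0,0,0, 0,0,0,0,0,0]'; python3 st.py;  python3 -c "
from station import observe;print([round(float(x)) for x in observe()['q']])"
```

```text
time: 18.68
tcp_pos: [0.5379, -0.1304, 0.0987]
eef_rot: [150.1, 0.1, 93.5]
wrist_force: [-0.5, -0.3, -0.8]
gripper_width: 0.059
finger_force: 65.5
tray tcp [ 0.0344 -0.0729  0.0548] F tray [-0.8 -0.3 -0.4] t 18.6833 w 0.059
rot err tray [ 0.001  -0.002  -0.0002]
[49, 26, -44, 131, 89, 9, -71]
```

```bash
python3 -m jog '[0.0008,-0.001,-0.0013,0,0,0, 0.0008,-0.001,-0.0013,0,0,0, 0.0008,0,-0.0013,0,0,0, 0.0008,0,-0.0013,0,0,0, 0.0008,0,-0.0013,0,0,0, 0,0,0,0,0,0]'; python3 st.py;  python3 -c "
from station import observe;print([round(float(x)) for x in observe()['q']])"
```

```text
time: 19.18
tcp_pos: [0.5418, -0.1341, 0.0916]
eef_rot: [150.1, 0.1, 93.4]
wrist_force: [-4.4, -1.9, 6.1]
gripper_width: 0.0592
finger_force: 66.5
tray tcp [ 0.0339 -0.0768  0.0468] F tray [-0.8 -1.7  7.6] t 19.1833 w 0.0592
rot err tray [ 0.0018 -0.002   0.0014]
[49, 27, -45, 131, 93, 11, -74]
```

Touching the board at 7.6 N. Now sliding towards the lip.

```bash
python3 -m jog '[-0.0005,0,-0.001,0,0,0, -0.001,0,-0.0006,0,0,0, -0.001,0,-0.0006,0,0,0, -0.001,0,-0.0006,0,0,0, -0.001,0,-0.0006,0,0,0, 0,0,0,0,0,0]'; python3 st.py
```

```text
time: 19.68
tcp_pos: [0.5414, -0.1341, 0.0913]
eef_rot: [149.7, 0.1, 93.4]
wrist_force: [-0.7, -2.1, 19.4]
gripper_width: 0.0595
finger_force: 67.9
tray tcp [ 0.0334 -0.0768  0.0468] F tray [ 8.9 -2.  17.2] t 19.6833 w 0.0595
rot err tray [ 0.0027  0.005  -0.0002]
```

```bash
python3 -m jog '[-0.0005,0,0.0009,0,0,0, -0.001,0,-0.0006,0,0,0, -0.001,0,-0.0006,0,0,0, -0.001,0,-0.0006,0,0,0, -0.001,0,-0.0004,0,0,0, 0,0,0,0,0,0]'; python3 st.py
```

```text
time: 20.18
tcp_pos: [0.5384, -0.1338, 0.0904]
eef_rot: [149.6, 0.1, 93.5]
wrist_force: [10.9, 0.6, 9.5]
gripper_width: 0.059
finger_force: 66.6
tray tcp [ 0.0304 -0.0763  0.0475] F tray [14.3 -0.   2.8] t 20.1833 w 0.059
rot err tray [ 0.0019  0.0067 -0.0012]
```

```bash
python3 -m jog '[0.0005,0,-0.0008,0,0,0, 0,0,0,0,0,0, 0,0,0,0,0,0, 0,0,0,0,0,0, 0,0,0,0,0,0]' 0.085 && python3 -m jog '[-0.005,-0.0003,0.0087,0,0,0, -0.01,-0.0006,0.0173,0,0,0, -0.015,-0.0009,0.026,0,0,0, -0.015,-0.0009,0.026,0,0,0, -0.01,-0.0006,0.0173,0,0,0, 0,0,0,0,0,0]'
cat > topt.py <<'E'
from sim2 import *
import sys
def trayfit(name,boxes):
    img,P=wrist(name); f=tofr(P,Y0); f=f[np.isfinite(f[...,0])]
    for a,b in boxes:
        m=(f[:,2]>.07)&(f[:,2]<.09)&(f[:,0]>-.02)&(f[:,0]<.09)&(f[:,1]>a)&(f[:,1]<b)
        t=f[m]; y=np.round(np.percentile(t[:,1],[.5,99.5])*1000,1); x=np.round(np.percentile(t[:,0],[.5,99.5])*1000,1)
        r_=cv2.minAreaRect((t[:,:2]*1000).astype(np.float32)); print("top",m.sum(),"y",y,"x",x,np.round(r_[0],1),np.round(r_[1],1),round(r_[2],2),np.round(np.median(t[:,2]),4))
E
python3 - <<'E'
from topt import *
trayfit("w7",[(-.054,.01),(-.11,-.0535)])
q=observe()["q"]; print(np.round(q))
for leg in [(np.array([.45,.1,.28]),toolR_down(4)),(np.array([.487,.336,.19]),toolR_down(4)),(np.array([.487,.336,.043]),toolR_down(4)),(np.array([.45,.24,.2]),toolR_down(4)),(np.array([.45,-.05,.3]),OR(-30,0)),(np.array([.4,-.12,.3]),OR(-90,0)),(trayp(.032,-.112,.13),T),(trayp(.032,-.112,.045),T)]:
    q,e,m=track(q,*leg,n=20); print(round(float(e),3),round(float(m),1),np.round(q).astype(int).tolist())
go([.45,.1,.28],toolR_down(4))
E
```

```text
time: 20.6
tcp_pos: [0.5327, -0.1335, 0.0854]
eef_rot: [150.2, 0.0, 93.4]
wrist_force: [-1.4, -0.7, -1.0]
gripper_width: 0.085
finger_force: 0.0
time: 21.1
tcp_pos: [0.496, -0.1408, 0.15]
eef_rot: [150.1, 0.3, 92.9]
wrist_force: [-0.3, -0.6, -0.1]
gripper_width: 0.0851
finger_force: 0.0
top 7534 y [-52.5  -3.7] x [ 0.5 59.3] [ 29.8 -28.3] [60.6 49.9] 0.38 0.0785
top 4920 y [-95.2 -57.8] x [ 0.3 59.3] [ 29.8 -76.5] [38.1 60.2] 89.7 0.0784
[ 69.  22. -63. 132.  56.  14. -36.]
0.0 18.0 [33, 19, -70, 108, 21, 69, -40]
0.0 65.6 [-6, 34, -56, 98, 33, 66, -67]
0.0 51.4 [-11, 44, -47, 105, 43, 51, -75]
0.0 51.8 [7, 27, -60, 108, 30, 62, -61]
0.0 35.7 [46, -11, -52, 126, 13, 36, -43]
0.0 36.9 [40, 8, -63, 118, 40, 74, -127]
0.025 25.0 [74, 30, -73, 130, 67, 25, -44]
0.0 18.9 [58, 35, -56, 130, 97, 21, -72]
 t 21.15 shift [-0.0467  0.2409  0.1309] rv [-0.0263  0.5209  0.0175] minrows 7
   per row n=7 [-0.0067, 0.0344, 0.0187] [-0.0038, 0.0744, 0.0025]
```

View pics/w7.png

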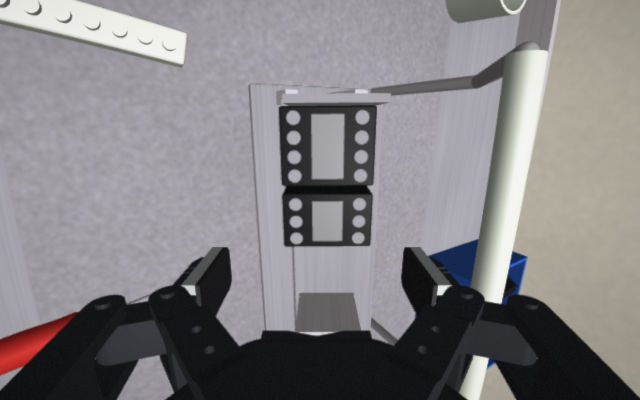

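The picture shows the wide module at (328,143) and the middle one at (328,218), both square at the lip with about a 5 mm gap between them. The stop is at (328,310). Next is the narrow module.

```bash
python3 -m jog '[-0.01,0.012,0.025,-0.0033,0.0651,0.0022, -0.007,0.025,0.02,-0.0033,0.0651,0.0022, -0.005,0.03,0.018,-0.0033,0.0651,0.0022, -0.005,0.03,0.016,-0.0033,0.0651,0.0022, -0.005,0.034,0.014,-0.0033,0.0651,0.0022, -0.005,0.036,0.014,-0.0033,0.0651,0.0022, -0.005,0.036,0.012,-0.0033,0.0651,0.0022, -0.005,0.038,0.012,-0.0033,0.0651,0.0022, 0.005,0.034,-0.013,0,0,0, 0.005,0.034,-0.016,0,0,0, 0.005,0.034,-0.016,0,0,0, 0.006,0.034,-0.016,0,0,0, 0.006,0.034,-0.016,0,0,0, 0.005,0.033,-0.016,0,0,0, 0.005,0.033,-0.016,0,0,0, 0,0,0,0,0,0, 0,0,0,0,0,0]'
python3 - <<'E'
from tray import *
print(np.round(observe()["q"]))
img,P=wrist("w8"); topfit(P,[.4874,.336])
go([.4874,.336,.042],toolR_down(4))
E
```

```text
time: 22.57
tcp_pos: [0.4917, 0.3289, 0.1575]
eef_rot: [178.3, 0.6, 94.2]
wrist_force: [-0.2, 0.0, 0.7]
gripper_width: 0.0851
finger_force: 0.0
[ -3.  36. -56.  98.  35.  63. -66.]
top 2471 [487.3 336.8] [60.1 26.5] 4.2 z 0.0774
 t 22.6167 shift [-0.005   0.0087 -0.1163] rv [ 0.0083  0.0305 -0.0024] minrows 3
   per row n=3 [-0.0017, 0.0029, -0.0388] [0.0028, 0.0102, -0.0008]
```

```bash
python3 -m jog '[-0.0025,0.0046,-0.01,0.004,0.016,0, -0.0025,0.0045,-0.02,0.004,0.015,0, 0,0,-0.03,0,0,0, 0,0,-0.03,0,0,0, 0,0,-0.018,0,0,0, 0,0,-0.008,0,0,0, 0,0,0,0,0,0, 0,0,0,0,0,0]' && python3 -m jog '[0,0,0,0,0,0, 0,0,0,0,0,0, 0,0,0,0,0,0, 0,0,0,0,0,0, 0,0,0,0,0,0]' 0.045 && python3 -m jog '[0,0,0.028,0,0,0, -0.006,-0.018,0.028,0,0,0, -0.008,-0.02,0.028,0,0,0, -0.008,-0.02,0.028,0,0,0, -0.008,-0.02,0.026,0,0,0, -0.008,-0.02,0.02,0,0,0]'; python3 t4.py -.112 '[.448,.236,.2]' 4;  python3 nx.py '(.45,-.05,.3),-30,0'
```

```text
time: 23.28
tcp_pos: [0.4884, 0.3352, 0.0445]
eef_rot: [-180.0, -0.1, 94.0]
wrist_force: [1.0, -0.2, 0.6]
gripper_width: 0.0849
finger_force: 0.0
time: 23.7
tcp_pos: [0.4886, 0.3363, 0.0457]
eef_rot: [179.9, -0.2, 94.0]
wrist_force: [-0.3, -0.6, 7.7]
gripper_width: 0.0592
finger_force: 65.4
time: 24.2
tcp_pos: [0.4496, 0.2372, 0.2044]
eef_rot: [179.9, -0.2, 94.0]
wrist_force: [1.3, -1.0, 0.4]
gripper_width: 0.0592
finger_force: 65.0
recipe [(0.0, 62.0, -61, 30, -61), (0.052, 23.2, -73, -10, 15), (0.611, 21.9, -73, 22, -114), (0.032, 19.0, -73, 67, -45), (0.0, 19.5, -57, 97, -72)]
recipe2 [(0.0, 62.0, -61, 30, -61), (0.071, 21.7, -73, 1, 8), (0.416, 20.5, -73, 12, -92), (0.021, 19.7, -73, 66, -44), (0.0, 18.4, -56, 97, -72)]
opt4 [(0.0, 62.0, -61, 30, -61), (0.0, 41.9, -56, 14, -40), (0.0, 42.7, -46, 42, -110), (0.0, 20.2, -69, 60, -38), (0.0, 6.7, -44, 103, -80)]
opt4b [(0.0, 62.0, -61, 30, -61), (0.0, 35.9, -55, 18, -47), (0.0, 37.2, -50, 42, -121), (0.0, 20.5, -71, 63, -41), (0.0, 11.7, -49, 99, -76)]
opt4c [(0.0, 62.0, -61, 30, -61), (0.0, 35.7, -53, 13, -43), (0.0, 36.9, -64, 40, -127), (0.025, 25.0, -73, 67, -44), (0.0, 18.9, -56, 97, -72)]
r3 [(0.0, 62.0, -61, 30, -61), (0.0, 20.1, -54, -66, 78), (0.633, 15.8, -73, 23, -112), (0.034, 19.7, -73, 67, -45), (0.0, 19.7, -57, 97, -72)]
r4 [(0.0, 62.0, -61, 30, -61), (0.006, 24.4, -73, 4, -13), (0.776, 24.1, -73, 23, -121), (0.037, 20.0, -73, 67, -45), (0.0, 20.0, -57, 97, -72)]
[ 12.  28. -63. 105.  28.  64. -57.]
 t 24.2 shift [ 0.0004 -0.2872  0.0956] rv [-0.1054 -0.5175 -0.5215] minrows 8
   per row n=8 [0.0, -0.0359, 0.012] [-0.0132, -0.0647, -0.0652]
```

```bash
python3 -m jog '[0,-0.0319,0.0106,-0.0117,-0.0575,-0.0579, 0,-0.0319,0.0106,-0.0117,-0.0575,-0.0579, 0,-0.0319,0.0106,-0.0117,-0.0575,-0.0579, 0,-0.0319,0.0106,-0.0117,-0.0575,-0.0579, 0,-0.0319,0.0106,-0.0117,-0.0575,-0.0579, 0,-0.0319,0.0106,-0.0117,-0.0575,-0.0579, 0,-0.0319,0.0106,-0.0117,-0.0575,-0.0579, 0,-0.0319,0.0106,-0.0117,-0.0575,-0.0579, 0,-0.0319,0.0106,-0.0117,-0.0575,-0.0579]'; python3 nx.py '(.4,-.12,.3),-90,0'
```

```text
time: 24.95
tcp_pos: [0.4492, -0.0512, 0.2988]
eef_rot: [149.8, 0.1, 63.3]
wrist_force: [0.4, 0.2, -1.5]
gripper_width: 0.059
finger_force: 65.0
[ 47. -10. -53. 125.  15.  36. -44.]
 t 24.95 shift [-0.0492 -0.0688  0.0012] rv [ 3.3000e-03  1.0000e-03 -1.0438e+00] minrows 9
   per row n=9 [-0.0055, -0.0076, 0.0001] [0.0004, 0.0001, -0.116]
```

```bash
python3 -m jog '[-0.005,-0.007,0,0,0,-0.1045, -0.005,-0.007,0,0,0,-0.1045, -0.005,-0.007,0,0,0,-0.1045, -0.005,-0.007,0,0,0,-0.1045, -0.005,-0.007,0,0,0,-0.1045, -0.005,-0.007,0,0,0,-0.1045, -0.005,-0.007,0,0,0,-0.1045, -0.005,-0.007,0,0,0,-0.1045, -0.005,-0.007,0,0,0,-0.1045, -0.005,-0.007,0,0,0,-0.1045]'; python3 nx.py 'trayp(.032,-.114,.13),0,0'
```

```text
time: 25.78
tcp_pos: [0.3996, -0.1193, 0.2977]
eef_rot: [150.1, -0.0, 3.4]
wrist_force: [-0.1, -0.9, -0.5]
gripper_width: 0.0592
finger_force: 65.0
[  44.   11.  -67.  114.   39.   77. -125.]
 t 25.7833 shift [ 0.1013 -0.0545 -0.1351] rv [-1.2000e-03 -1.0000e-03  1.5728e+00] minrows 13
   per row n=13 [0.0078, -0.0042, -0.0104] [-0.0001, -0.0001, 0.121]
```

```bash
python3 -m jog '[0.0068,-0.0036,-0.009,0,0,0.1049, 0.0068,-0.0036,-0.009,0,0,0.1049, 0.0068,-0.0036,-0.009,0,0,0.1049, 0.0068,-0.0036,-0.009,0,0,0.1049, 0.0068,-0.0036,-0.009,0,0,0.1049, 0.0068,-0.0036,-0.009,0,0,0.1049, 0.0068,-0.0036,-0.009,0,0,0.1049, 0.0068,-0.0036,-0.009,0,0,0.1049, 0.0068,-0.0036,-0.009,0,0,0.1049, 0.0068,-0.0036,-0.009,0,0,0.1049, 0.0068,-0.0036,-0.009,0,0,0.1049, 0.0068,-0.0036,-0.009,0,0,0.1049, 0.0068,-0.0036,-0.009,0,0,0.1049, 0.0068,-0.0036,-0.009,0,0,0.1049, 0.0068,-0.0036,-0.009,0,0,0.1049, 0,0,0,0,0,0]'; python3 nx.py 'trayp(.033,-.114,.055),0,0'; python3 st.py
python3 - <<'E'
from sim2 import *
q=observe()["q"]
for z in(.09,.055,.045):
    q,e,m=track(q,trayp(.032,-.113,z),T,n=12); print(round(float(e),3),round(float(m),1),np.round(q).astype(int).tolist())
E
```

```text
time: 27.12
tcp_pos: [0.5017, -0.1765, 0.1606]
eef_rot: [150.2, -0.1, 93.9]
wrist_force: [-0.2, -0.6, -0.9]
gripper_width: 0.0589
finger_force: 65.0
[ 79.  27. -71. 128.  51.  20. -24.]
 t 27.1167 shift [ 0.0374  0.005  -0.0624] rv [-0.0011 -0.0034 -0.0077] minrows 2
   per row n=2 [0.0187, 0.0025, -0.0312] [-0.0005, -0.0017, -0.0039]
tray tcp [ 0.0316 -0.1167  0.1279] F tray [-0.6 -0.5 -0.7] t 27.1167 w 0.0589
rot err tray [-0.005  -0.0033 -0.0061]
0.0 10.0 [57, 24, -48, 130, 59, 10, -37]
0.089 6.7 [42, 24, -30, 130, 68, 7, -47]
0.0 6.7 [49, 29, -41, 130, 106, 10, -83]
```

```bash
cat > t5.py <<'E'
from sim2 import *
q0=observe()["q"]; L=[]
for z in(0,-8,-15,-22,-30,10):
  for ty in(5,0,-5,-10,-15):
    q,e1,m1=track(q0,trayp(.033,-.125,.12),OR(z,ty),n=15); q,e2,m2=track(q,trayp(.033,-.125,.075),OR(z,ty),n=15)
    q,e3,m3=track(q,trayp(.033,-.118,.07),T,n=15); q4,e4,m4=track(q,trayp(.033,-.114,.045),T,n=12)
    L.append((min(m1,m2,m3,m4),z,ty,np.round([e1,e2,e3,e4],3),np.round([m1,m2,m3,m4],1),np.round(q),np.round(q4)))
L.sort(key=lambda l:-l[0])
for l in L[:6]: print(*l)
E
python3 t5.py
```

```text
6.69 0 5 [0. 0. 0. 0.] [20.3 21.6  6.8  6.7] [ 51.  25. -40. 129.  67.   7. -44.] [ 49.  29. -41. 130. 105.  10. -82.]
6.69 0 0 [0.    0.    0.008 0.158] [17.1  8.4  6.7  6.7] [ 50.  25. -39. 129.  63.   7. -40.] [ 36.  24. -21. 130.  86.   7. -65.]
6.69 0 -5 [0.036 0.    0.002 0.   ] [6.7 6.7 6.7 6.7] [ 52.  25. -42. 130.  73.   7. -50.] [ 51.  29. -43. 130. 102.  11. -79.]
6.69 0 -10 [0.336 0.    0.186 0.   ] [6.7 6.7 6.7 6.7] [ 37.  21. -21. 131.  91.   7. -69.] [ 49.  29. -40. 130. 106.   9. -83.]
6.69 0 -15 [0.    0.    0.117 0.012] [ 6.7 22.5  6.7  6.7] [  44.   22.  -29.  131.  124.    7. -101.] [  45.   27.  -35.  131.  124.    7. -101.]
6.69 -8 5 [0. 0. 0. 0.] [19.9 18.4  7.   6.7] [ 51.  25. -41. 129.  68.   7. -45.] [ 50.  29. -41. 130. 104.  10. -81.]
```

```bash
cat > t6.py <<'E'
from sim2 import *
from multiprocessing import Pool
q0=observe()["q"]
def one(s):
    g=np.random.default_rng(s); W=(np.array([g.uniform(.36,.48),g.uniform(-.25,.05),g.uniform(.24,.34)]),g.uniform(-110,-40),g.uniform(-25,15))
    fx,fz=(.033,.13) if s%3==0 else (g.uniform(-.08,.0),g.uniform(.08,.13))
    q,ms,es=q0,[],[]
    for leg in [(W[0],OR(*W[1:])),(trayp(fx,-.12,fz),T),(trayp(.033,-.12,max(fz,.085)),T),(trayp(.033,-.115,.06),T),(trayp(.033,-.115,.044),T)]:
        q,e,m=track(q,*leg,n=14); ms.append(m); es.append(e)
    return min(ms)-(100*max(es) if max(es)>.01 else 0),np.round(W[0],2).tolist(),round(W[1]),round(W[2]),round(fx,3),round(fz,3),np.round(ms,1).tolist(),np.round(es,3).tolist(),np.round(q).tolist()
with Pool() as p: L=p.map(one,range(800),chunksize=20)
L.sort(key=lambda l:-l[0])
for l in L[:6]: print(*l)
print("H-type"); 
for l in [l for l in L if l[4]==.033][:4]: print(*l)
E
OMP_NUM_THREADS=1 python3 t6.py
```

```text
15.201984012989332 [0.36, 0.03, 0.32] -87 2 0.033 0.13 [16.4, 22.2, 24.2, 15.2, 15.3] [0.0, 0.007, 0.001, 0.0, 0.0] [56.0, 33.0, -52.0, 130.0, 97.0, 17.0, -73.0]
11.689881971933675 [0.41, -0.17, 0.33] -63 -12 -0.01 0.095 [13.4, 11.7, 11.8, 15.2, 15.4] [0.0, 0.0, 0.0, 0.0, 0.0] [56.0, 33.0, -52.0, 130.0, 97.0, 17.0, -73.0]
10.96798983465655 [0.38, 0.01, 0.32] -96 -3 -0.004 0.116 [14.8, 11.0, 15.0, 11.6, 11.6] [0.0, 0.0, 0.0, 0.0, 0.0] [54.0, 32.0, -48.0, 130.0, 99.0, 14.0, -75.0]
10.858213970535017 [0.39, -0.03, 0.25] -50 5 -0.005 0.099 [17.5, 10.9, 11.6, 13.2, 13.2] [0.0, 0.0, 0.0, 0.0, 0.0] [55.0, 32.0, -50.0, 130.0, 98.0, 16.0, -74.0]
10.762325305572077 [0.39, -0.23, 0.34] -67 -15 0.033 0.13 [12.2, 17.6, 24.2, 15.3, 15.3] [0.0, 0.014, 0.001, 0.0, 0.0] [56.0, 33.0, -52.0, 130.0, 97.0, 17.0, -73.0]
10.649944766185925 [0.37, -0.12, 0.24] -47 -6 -0.014 0.128 [10.9, 10.6, 18.7, 16.9, 17.0] [0.0, 0.0, 0.005, 0.0, 0.0] [57.0, 34.0, -54.0, 130.0, 97.0, 19.0, -72.0]
H-type
15.201984012989332 [0.36, 0.03, 0.32] -87 2 0.033 0.13 [16.4, 22.2, 24.2, 15.2, 15.3] [0.0, 0.007, 0.001, 0.0, 0.0] [56.0, 33.0, -52.0, 130.0, 97.0, 17.0, -73.0]
10.762325305572077 [0.39, -0.23, 0.34] -67 -15 0.033 0.13 [12.2, 17.6, 24.2, 15.3, 15.3] [0.0, 0.014, 0.001, 0.0, 0.0] [56.0, 33.0, -52.0, 130.0, 97.0, 17.0, -73.0]
10.191032257045551 [0.4, 0.01, 0.34] -80 8 0.033 0.13 [18.8, 22.2, 22.7, 10.2, 10.2] [0.0, 0.0, 0.0, 0.0, 0.0] [53.0, 31.0, -47.0, 130.0, 99.0, 14.0, -76.0]
9.770503238754387 [0.4, -0.15, 0.26] -45 -9 0.033 0.13 [9.8, 13.2, 23.3, 12.6, 12.7] [0.0, 0.0, 0.0, 0.0, 0.0] [55.0, 32.0, -49.0, 130.0, 98.0, 15.0, -74.0]
```

```bash
python3 nx.py '(.41,-.17,.33),-63,-12'; python3 nx.py '(.37,-.12,.24),-47,-6'
```

```text
[ 79.  27. -71. 128.  51.  20. -24.]
 t 27.1167 shift [-0.0917  0.0065  0.1694] rv [-0.1056 -0.1975 -1.1031] minrows 10
   per row n=10 [-0.0092, 0.0007, 0.0169] [-0.0106, -0.0198, -0.1103]
[ 79.  27. -71. 128.  51.  20. -24.]
 t 27.1167 shift [-0.1317  0.0565  0.0794] rv [-0.0389 -0.1042 -0.8273] minrows 7
   per row n=7 [-0.0188, 0.0081, 0.0113] [-0.0056, -0.0149, -0.1182]
```

```bash
python3 -m jog '[-0.0076,0.0005,0.0141,-0.0088,-0.0165,-0.0919, -0.0076,0.0005,0.0141,-0.0088,-0.0165,-0.0919, -0.0076,0.0005,0.0141,-0.0088,-0.0165,-0.0919, -0.0076,0.0005,0.0141,-0.0088,-0.0165,-0.0919, -0.0076,0.0005,0.0141,-0.0088,-0.0165,-0.0919, -0.0076,0.0005,0.0141,-0.0088,-0.0165,-0.0919, -0.0076,0.0005,0.0141,-0.0088,-0.0165,-0.0919, -0.0076,0.0005,0.0141,-0.0088,-0.0165,-0.0919, -0.0076,0.0005,0.0141,-0.0088,-0.0165,-0.0919, -0.0076,0.0005,0.0141,-0.0088,-0.0165,-0.0919, -0.0076,0.0005,0.0141,-0.0088,-0.0165,-0.0919, -0.0076,0.0005,0.0141,-0.0088,-0.0165,-0.0919]'
cat > t7.py <<'E'
from sim2 import *
q0=observe()["q"]; print(np.round(q0))
for fx,fz in((.033,.13),(.033,.11),(-.01,.095),(-.04,.095),(-.02,.11),(-.04,.13),(-.07,.1)):
    q=q0; o=[]
    for leg in [(trayp(fx,-.12,fz),T),(trayp(.033,-.12,max(fz,.085)),T),(trayp(.033,-.115,.06),T),(trayp(.033,-.115,.044),T)]:
        q,e,m=track(q,*leg,n=14); o.append((round(float(m),1),round(float(e),3),round(float(q[2])),round(float(q[4]))))
    print(fx,fz,o); go(trayp(fx,-.12,fz),T)
E
python3 t7.py
```

```text
time: 28.12
tcp_pos: [0.4099, -0.1662, 0.3329]
eef_rot: [137.6, -0.0, 30.0]
wrist_force: [-0.6, 0.1, -0.9]
gripper_width: 0.059
finger_force: 65.1
[ 75. -17. -72. 126.  31.  40. -80.]
0.033 0.13 [(18.2, 0.0, -71, 62), (22.6, 0.0, -71, 62), (9.7, 0.0, -44, 88), (9.7, 0.0, -47, 100)]
 t 28.1167 shift [ 0.0922 -0.0136 -0.1698] rv [0.1073 0.2009 1.104 ] minrows 10
   per row n=10 [0.0092, -0.0014, -0.017] [0.0107, 0.0201, 0.1104]
0.033 0.11 [(20.6, 0.0, -70, 72), (23.9, 0.0, -70, 72), (20.4, 0.0, -59, 90), (20.7, 0.0, -58, 96)]
 t 28.1167 shift [ 0.1022 -0.013  -0.1871] rv [0.1073 0.2009 1.104 ] minrows 10
   per row n=10 [0.0102, -0.0013, -0.0187] [0.0107, 0.0201, 0.1104]
-0.01 0.095 [(13.5, 0.0, -57, 90), (13.6, 0.0, -63, 74), (16.9, 0.0, -54, 90), (17.1, 0.0, -54, 97)]
 t 28.1167 shift [ 0.0725 -0.0148 -0.2216] rv [0.1073 0.2009 1.104 ] minrows 10
   per row n=10 [0.0073, -0.0015, -0.0222] [0.0107, 0.0201, 0.1104]
-0.04 0.095 [(13.2, 0.0, -55, 110), (6.7, 0.0, -58, 69), (6.7, 0.001, -39, 87), (6.7, 0.0, -45, 101)]
 t 28.1167 shift [ 0.0466 -0.0164 -0.2366] rv [0.1073 0.2009 1.104 ] minrows 10
   per row n=10 [0.0047, -0.0016, -0.0237] [0.0107, 0.0201, 0.1104]
-0.02 0.11 [(12.2, 0.0, -59, 83), (13.4, 0.0, -68, 70), (16.9, 0.0, -54, 90), (17.1, 0.0, -54, 97)]
 t 28.1167 shift [ 0.0564 -0.0158 -0.2136] rv [0.1073 0.2009 1.104 ] minrows 10
   per row n=10 [0.0056, -0.0016, -0.0214] [0.0107, 0.0201, 0.1104]
-0.04 0.13 [(6.7, 0.0, -58, 68), (9.8, 0.0, -69, 60), (6.7, 0.029, -36, 83), (6.7, 0.0, -44, 102)]
 t 28.1167 shift [ 0.0291 -0.0175 -0.2063] rv [0.1073 0.2009 1.104 ] minrows 10
   per row n=10 [0.0029, -0.0018, -0.0206] [0.0107, 0.0201, 0.1104]
-0.07 0.1 [(15.5, 0.0, -57, 120), (6.7, 0.0, -54, 59), (6.7, 0.056, -33, 68), (6.7, 0.0, -41, 105)]
 t 28.1167 shift [ 0.0182 -0.0182 -0.2472] rv [0.1073 0.2009 1.104 ] minrows 10
   per row n=10 [0.0018, -0.0018, -0.0247] [0.0107, 0.0201, 0.1104]
```

```bash
python3 -m jog '[0.0079,-0.0011,-0.0144,0.0083,0.0155,0.0849, 0.0079,-0.0011,-0.0144,0.0083,0.0155,0.0849, 0.0079,-0.0011,-0.0144,0.0083,0.0155,0.0849, 0.0079,-0.0011,-0.0144,0.0083,0.0155,0.0849, 0.0079,-0.0011,-0.0144,0.0083,0.0155,0.0849, 0.0079,-0.0011,-0.0144,0.0083,0.0155,0.0849, 0.0079,-0.0011,-0.0144,0.0083,0.0155,0.0849, 0.0079,-0.0011,-0.0144,0.0083,0.0155,0.0849, 0.0079,-0.0011,-0.0144,0.0083,0.0155,0.0849, 0.0079,-0.0011,-0.0144,0.0083,0.0155,0.0849, 0.0079,-0.0011,-0.0144,0.0083,0.0155,0.0849, 0.0079,-0.0011,-0.0144,0.0083,0.0155,0.0849, 0.0074,-0.0011,-0.0143,0.0083,0.0155,0.0849, 0,0,0,0,0,0]'; python3 st.py; python3 nx.py 'trayp(.033,-.115,.055),0,0'
python3 - <<'E'
from sim2 import *
q=observe()["q"]
for z in(.08,.06,.045):
    q,e,m=track(q,trayp(.033,-.115,z),T,n=12); print(round(float(e),3),round(float(m),1),np.round(q).astype(int).tolist())
E
```

```text
time: 29.28
tcp_pos: [0.5129, -0.1834, 0.142]
eef_rot: [150.5, -0.3, 93.7]
wrist_force: [-0.5, -0.9, -0.5]
gripper_width: 0.0593
finger_force: 65.0
tray tcp [ 0.0316 -0.1243  0.1064] F tray [-0.8 -0.9 -0.2] t 29.2833 w 0.0593
rot err tray [-0.0073 -0.0085 -0.0006]
[ 76.  31. -69. 127.  60.  21. -32.]
 t 29.2833 shift [ 0.0263  0.0109 -0.0439] rv [-0.0055 -0.0088 -0.0042] minrows 2
   per row n=2 [0.0131, 0.0055, -0.0219] [-0.0028, -0.0044, -0.0021]
0.0 11.0 [56, 26, -49, 130, 71, 11, -49]
0.039 6.7 [46, 25, -35, 130, 81, 7, -59]
0.0 6.7 [51, 30, -43, 130, 102, 11, -79]
```

```bash
python3 -m jog '[0.0053,0.0018,-0.0088,-0.002,-0.003,-0.001, 0.0053,0.0018,-0.0088,-0.002,-0.003,-0.001, 0.0053,0.0018,-0.0088,-0.001,-0.002,-0.001, 0,0,0,0,0,0]'; python3 st.py; python3 nx.py 'trayp(.033,-.115,.055),0,0'; python3 t5.py | head -3
```

```text
time: 29.62
tcp_pos: [0.5289, -0.175, 0.119]
eef_rot: [149.8, 0.3, 93.6]
wrist_force: [-0.5, 0.2, -0.2]
gripper_width: 0.0588
finger_force: 65.0
tray tcp [ 0.0343 -0.1168  0.0782] F tray [-0.5  0.3  0.1] t 29.6167 w 0.0588
rot err tray [ 0.0042  0.0027 -0.0039]
[ 66.  29. -58. 128.  70.  15. -44.]
 t 29.6167 shift [ 0.0103  0.0025 -0.0208] rv [ 0.0054  0.003  -0.0013] minrows 1
   per row n=1 [0.0103, 0.0025, -0.0208] [0.0054, 0.003, -0.0013]
10.572317962627675 0 5 [0. 0. 0. 0.] [16.4 25.9 12.2 10.6] [ 57.  28. -49. 130.  80.  12. -57.] [ 53.  31. -47. 130.  99.  14. -75.]
10.14705344526086 -8 5 [0. 0. 0. 0.] [16.  23.1 12.  10.1] [ 56.  28. -49. 130.  80.  12. -57.] [ 53.  31. -47. 130.  99.  13. -76.]
9.818695679228366 -15 5 [0. 0. 0. 0.] [15.7 22.3 11.8  9.8] [ 56.  28. -49. 130.  80.  12. -57.] [ 53.  31. -47. 130.  99.  13. -76.]
```

```bash
python3 -m jog '[0.0052,0.0009,-0.0104,0.002,0.001,0, 0.0052,0.0009,-0.0104,0.002,0.001,0, 0,0,0,0,0,0, 0,0,0,0,0,0]'; python3 st.py; python3 nx.py 'trayp(.033,-.114,.048),0,0'
```

```text
time: 29.95
tcp_pos: [0.5391, -0.1742, 0.0985]
eef_rot: [150.0, 0.1, 93.6]
wrist_force: [0.2, 0.7, -0.4]
gripper_width: 0.0592
finger_force: 65.1
tray tcp [ 0.0329 -0.1166  0.0554] F tray [ 0.   0.7 -0.5] t 29.95 w 0.0592
rot err tray [ 0.0006  0.0004 -0.0033]
[ 60.  30. -52. 128.  79.  13. -53.]
 t 29.95 shift [ 0.0036  0.0029 -0.0064] rv [ 0.0021  0.0005 -0.0025] minrows 1
   per row n=1 [0.0036, 0.0029, -0.0064] [0.0021, 0.0005, -0.0025]
```

```bash
python3 -m jog '[0.0008,0.001,-0.0013,0,0,0, 0.0008,0.001,-0.0013,0,0,0, 0.0008,0.001,-0.0013,0,0,0, 0.0008,0,-0.0013,0,0,0, 0.0008,0,-0.0013,0,0,0, 0.0008,0,-0.0013,0,0,0, 0,0,0,0,0,0]'; python3 st.py
```

```text
time: 30.53
tcp_pos: [0.5433, -0.1718, 0.0905]
eef_rot: [150.0, 0.2, 93.6]
wrist_force: [-24.6, -0.2, 33.4]
gripper_width: 0.059
finger_force: 70.2
tray tcp [ 0.0327 -0.1146  0.0463] F tray [-4.6  1.3 41.2] t 30.5333 w 0.059
rot err tray [ 0.0014  0.0003 -0.0035]
```

```bash
python3 -m jog '[-0.0009,0,0.0015,0,0,0, -0.001,0,-0.0006,0,0,0, -0.001,0,-0.0006,0,0,0, -0.001,0,-0.0006,0,0,0, -0.0006,0,-0.0004,0,0,0, 0,0,0,0,0,0]'; python3 st.py
```

```text
time: 31.03
tcp_pos: [0.5413, -0.1718, 0.0899]
eef_rot: [149.8, 0.1, 93.7]
wrist_force: [2.9, -1.3, 5.5]
gripper_width: 0.0587
finger_force: 65.6
tray tcp [ 0.0307 -0.1144  0.0468] F tray [ 5.3 -1.5  3.4] t 31.0333 w 0.0587
rot err tray [-0.0005  0.0029 -0.0033]
```

```bash
python3 -m jog '[-0.0009,0,-0.0005,0,0,0, -0.0009,0,-0.0005,0,0,0, 0,0,0,0,0,0]'; python3 st.py; python3 -m jog '[0.0003,0,-0.0005,0,0,0, 0,0,0,0,0,0, 0,0,0,0,0,0, 0,0,0,0,0,0, 0,0,0,0,0,0]' 0.085 && python3 -m jog '[-0.005,-0.0003,0.0087,0,0,0, -0.01,-0.0006,0.0173,0,0,0, -0.015,-0.0009,0.026,0,0,0, -0.01,-0.0006,0.0173,0,0,0, 0,0,0,0,0,0]'
cat > t8.py <<'E'
from topt import *
trayfit("w9",[(-.0535,.01),(-.0965,-.0565),(-.14,-.0975)])
P=np.load("w9.npz")["P"]; f=tofr(P,Y0); f=f[np.isfinite(f[...,0])]
m=(f[:,2]>.01)&(f[:,2]<.054)&(f[:,0]>.01)&(f[:,0]<.05)&(f[:,1]<-.15)&(f[:,1]>-.2); print("face",m.sum(),np.median(f[m,1]) if m.sum() else 0)
q=observe()["q"]; print(np.round(q))
# route to the fin
for a in ([(.032,-.2,.13),(.032,-.275,.1),(.032,-.275,.042),(.032,-.19,.042),(.032,-.17,.042)],):
    for t in a:
        q,e,m=track(q,trayp(*t),T,n=16); print(t,round(float(e),3),round(float(m),1),np.round(q).astype(int).tolist())
E
python3 t8.py; python3 nx.py 'trayp(.032,-.275,.12),0,0'
```

```text
time: 31.28
tcp_pos: [0.5411, -0.1718, 0.0899]
eef_rot: [149.7, 0.1, 93.7]
wrist_force: [8.4, -0.7, 4.9]
gripper_width: 0.0589
finger_force: 65.4
tray tcp [ 0.0305 -0.1144  0.0469] F tray [ 9.7 -1.2  0. ] t 31.2833 w 0.0589
rot err tray [-0.0007  0.0055 -0.0039]
time: 31.7
tcp_pos: [0.5374, -0.1716, 0.0869]
eef_rot: [150.1, 0.0, 93.7]
wrist_force: [0.4, -0.1, 0.3]
gripper_width: 0.0849
finger_force: 0.0
time: 32.12
tcp_pos: [0.5003, -0.176, 0.1529]
eef_rot: [149.9, 0.2, 93.4]
wrist_force: [-0.0, -0.7, -0.7]
gripper_width: 0.0847
finger_force: 0.0
top 8546 y [-53.1  -4. ] x [ 0.6 59.5] [ 30.1 -28.4] [60.2 49.6] 0.04 0.0786
top 5385 y [-95.8 -58.1] x [ 0.4 59.3] [ 29.9 -77. ] [38.  60.2] 89.95 0.0784
top 3356 y [-125.8 -100.4] x [ 0.2 59.2] [  29.7 -113.4] [60.4 26.6] 0.6 0.0783
face 1142 -0.18249297768844058
[ 77.  27. -69. 129.  56.  18. -30.]
(0.032, -0.2, 0.13) 0.0 18.8 [81, 34, -72, 123, 55, 27, -21]
(0.032, -0.275, 0.1) 0.0 26.8 [82, 42, -69, 116, 57, 30, -14]
(0.032, -0.275, 0.042) 0.0 23.8 [74, 44, -60, 116, 64, 24, -20]
(0.032, -0.19, 0.042) 0.0 12.7 [61, 35, -48, 124, 71, 13, -39]
(0.032, -0.17, 0.042) 0.0 9.1 [56, 32, -43, 125, 73, 9, -44]
[ 77.  27. -69. 129.  56.  18. -30.]
 t 32.1667 shift [ 0.0148 -0.1581  0.0021] rv [0.002  0.0017 0.0021] minrows 4
   per row n=4 [0.0037, -0.0395, 0.0005] [0.0005, 0.0004, 0.0005]
```

View pics/w9.png

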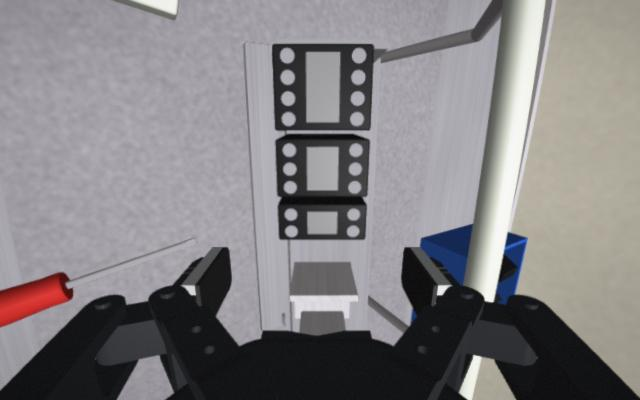

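The wrist picture shows the three modules in order at (323,86), (322,167) and (322,220). The stop plate is at (323,280) and the fin at (322,322). Next I'll shut the fingers and push on the fin's outer face.

```bash
python3 -m jog '[0.003,-0.0316,0.0004,0.0004,0.0003,0.0004, 0.003,-0.0316,0.0004,0.0004,0.0003,0.0004, 0.003,-0.0316,0.0004,0.0004,0.0003,0.0004, 0.003,-0.0316,0.0004,0.0004,0.0003,0.0004, 0.0028,-0.0317,0.0004,0.0004,0.0003,0.0005, 0,0,0,0,0,0]' 0; python3 st.py; python3 nx.py 'trayp(.031,-.275,.037),0,0'
```

```text
time: 32.67
tcp_pos: [0.5162, -0.3403, 0.1509]
eef_rot: [150.1, -0.0, 93.2]
wrist_force: [0.2, -0.1, -1.0]
gripper_width: 0.0119
finger_force: 0.0
tray tcp [ 0.0306 -0.2811  0.1173] F tray [-0.4 -0.1 -0.9] t 32.6667 w 0.0119
rot err tray [ 0.0021 -0.0019  0.0048]
[ 89.  40. -70. 114.  46.  29.  -1.]
 t 32.6667 shift [ 0.04    0.0086 -0.0693] rv [-0.0005 -0.0019  0.0052] minrows 2
   per row n=2 [0.02, 0.0043, -0.0347] [-0.0002, -0.001, 0.0026]
```

```bash
python3 -m jog '[0.01,0.001,-0.0173,0,0,0.001, 0.01,0.001,-0.0173,0,-0.001,0.001, 0.01,0.001,-0.0173,0,0,0.001, 0.01,0.001,-0.0173,0,-0.001,0.002, 0,0,0,0,0,0, 0,0,0,0,0,0]'; python3 st.py
```

```text
time: 33.17
tcp_pos: [0.5564, -0.3272, 0.0824]
eef_rot: [150.1, -0.1, 94.1]
wrist_force: [-0.7, 1.3, 0.3]
gripper_width: -0.0
finger_force: 0.0
tray tcp [ 0.0317 -0.2705  0.0375] F tray [-0.4  1.3  0.6] t 33.1667 w -0.0
rot err tray [-0.0063 -0.0012 -0.0088]
```

```bash
python3 -m jog '[-0.0005,0.008,0,0,0,-0.003, -0.0005,0.008,0,0,0,-0.003, -0.0005,0.008,0,0,0,-0.002, -0.0005,0.008,0,0,0,0, -0.0005,0.008,0,0,0,0, -0.0005,0.008,0,0,0,0, -0.0005,0.008,0,0,0,0, -0.0005,0.008,0,0,0,0, 0,0,0,0,0,0]'; python3 st.py; python3 -c "
from station import observe;print([round(float(x)) for x in observe()['q']])"
```

```text
time: 33.92
tcp_pos: [0.5522, -0.2637, 0.0847]
eef_rot: [149.9, 0.1, 93.6]
wrist_force: [-0.6, 0.1, 0.1]
gripper_width: -0.0002
finger_force: 0.0
tray tcp [ 0.0326 -0.2068  0.0396] F tray [-0.5  0.2  0.3] t 33.9167 w -0.0002
rot err tray [ 0.      0.0012 -0.0022]
[67, 36, -50, 121, 58, 13, -22]
```

```bash
python3 -m jog '[-0.0002,0.0035,-0.0002,0,0,0, -0.0002,0.0035,-0.0002,0,0,0, -0.0002,0.003,-0.0002,0,0,0]'; python3 st.py; python3 -m jog '[-0.0001,0.002,0,0,0,0, -0.0001,0.002,0,0,0,0, -0.0001,0.002,0,0,0,0]';  python3 st.py; python3 t8.py | head -4
```

```text
time: 34.17
tcp_pos: [0.5518, -0.2554, 0.0836]
eef_rot: [149.9, 0.0, 93.5]
wrist_force: [-0.3, -3.5, 1.5]
gripper_width: -0.0001
finger_force: 1.6
tray tcp [ 0.0322 -0.1985  0.0386] F tray [ 0.3 -3.4  1.6] t 34.1667 w -0.0001
rot err tray [0.0007 0.0016 0.0005]
time: 34.42
tcp_pos: [0.5515, -0.2495, 0.0834]
eef_rot: [149.9, 0.0, 93.5]
wrist_force: [-1.0, -4.8, 5.0]
gripper_width: -0.0001
finger_force: 2.5
tray tcp [ 0.0321 -0.1926  0.0384] F tray [ 1.3 -4.7  5. ] t 34.4167 w -0.0001
rot err tray [0.0008 0.0011 0.0003]Traceback (most recent call last):
  File "t8.py", line 2, in <module>
    trayfit("w9",[(-.0535,.01),(-.0965,-.0565),(-.14,-.0975)])
    ~~~~~~~^^^^^^^^^^^^^^^^^^^^^^^^^^^^^^^^^^^^^^^^^^^^^^^^^^^
  File "topt.py", line 7, in trayfit
    t=f[m]; y=np.round(np.percentile(t[:,1],[.5,99.5])*1000,1); x=np.round(np.percentile(t[:,0],[.5,99.5])*1000,1)
                       ~~~~~~~~~~~~~^^^^^^^^^^^^^^^^^^
    return _quantile_unchecked(
        a, q, axis, out, overwrite_input, method, keepdims, weights)
    return _ureduce(a,
                    func=_quantile_ureduce_func,
    ...<5 lines>...
                    overwrite_input=overwrite_input,
                    method=method)
    r = func(a, **kwargs)
    result = _quantile(arr,
                       quantiles=q,
    ...<2 lines>...
                       out=out,
                       weights=wgt)
    slices_having_nans = np.isnan(arr[-1, ...])
                                  ~~~^^^^^^^^^
IndexError: index -1 is out of bounds for axis 0 with size 0
```

```bash
for i in 1; do python3 -m jog '[-0.0001,0.0015,0,0,0,0, -0.0001,0.0015,0,0,0,0, -0.0001,0.0015,0,0,0,0]' >/dev/null; python3 st.py; python3 -m jog '[-0.0001,0.0015,0,0,0,0, -0.0001,0.0015,0,0,0,0]'>/dev/null;  python3 st.py; done
python3 - <<'E'
from topt import *
img,P=wrist("w10"); f=tofr(P,Y0); f=f[np.isfinite(f[...,0])]
m=(f[:,2]>.074)&(f[:,2]<.084)&(f[:,0]>0.003)&(f[:,0]<.057)&(f[:,1]>-.2)
h,e=np.histogram(f[m,1],bins=np.arange(-.15,.02,.001)); print("".join("#" if n>20 else "." for n in h)); print(h.sum())
E
```

```text
tray tcp [ 0.0321 -0.1882  0.0384] F tray [ 0.7 -6.6  2.2] t 34.7167 w -0.0001
rot err tray [0.0008 0.0012 0.0005]
tray tcp [ 0.0321 -0.1876  0.0385] F tray [  1.3 -15.6  -2.1] t 34.8833 w -0.0002
rot err tray [0.0039 0.0008 0.002 ]
...................................##################################....................................................................................................
17881
```

```bash
python3 -m jog '[-0.0001,0.001,0,0,0,0, 0.0003,-0.005,0,0,0,0, 0.0006,-0.01,0,0,0,0, 0.0005,-0.008,0,0,0,0, -0.01,-0.0006,0.0173,0,0,0, -0.015,-0.0009,0.026,0,0,0, -0.015,0.01,0.026,0,0,0, -0.012,0.03,0.02,0,0,0, -0.008,0.035,0.016,0,0,0, -0.008,0.03,0.016,0,0,0, 0,0,0,0,0,0, 0,0,0,0,0,0]'; python3 st.py
python3 - <<'E'
from topt import *
img,P=wrist("w11"); f=tofr(P,Y0); f=f[np.isfinite(f[...,0])]
m=(f[:,2]>.074)&(f[:,2]<.084)&(f[:,0]>0.003)&(f[:,0]<.057)&(f[:,1]>-.2)
h,e=np.histogram(f[m,1],bins=np.arange(-.15,.02,.001)); print("".join("#" if n>20 else "." for n in h))
t=f[(f[:,2]>.07)&(f[:,2]<.09)&(f[:,0]>-.02)&(f[:,0]<.09)&(f[:,1]>-.2)&(f[:,1]<.02)]
for a,b in((-.05,-.003),(-.087,-.053),(-.112,-.09)):
    k=t[(t[:,1]>a)&(t[:,1]<b)]; 
    if len(k)>50: print(np.round(np.percentile(k[:,0],[.5,99.5]),4),"plane",np.round(np.linalg.lstsq(np.c_[k[:,:2],np.ones(len(k))],k[:,2],rcond=None)[0],4), len(k))
print(np.round(np.percentile(t[:,1],[.3,99.7]),4))
m=(f[:,2]>.056)&(f[:,2]<.064)&(f[:,0]>.01)&(f[:,0]<.05)&(f[:,1]<-.1)&(f[:,1]>-.2); print("stop top y",np.round(np.percentile(f[m,1],[1,99]),4) if m.sum() else 0)
E
```

```text
time: 35.93
tcp_pos: [0.4851, -0.1638, 0.202]
eef_rot: [150.0, 0.1, 93.7]
wrist_force: [-0.6, -0.8, 0.5]
gripper_width: 0.0001
finger_force: 0.0
tray tcp [ 0.0385 -0.103   0.1716] F tray [-0.3 -0.7  0.8] t 35.9333 w 0.0001
rot err tray [ 0.     -0.0003 -0.0042]
.....................................#################################################################################################################...................
[0.0006 0.0593] plane [-0.0009  0.0052  0.0788] 4768
[0.0007 0.0593] plane [0.0008 0.0076 0.079 ] 2984
[0.0001 0.0592] plane [-0.0006  0.0041  0.0789] 1766
[-0.1128 -0.0005]
stop top y 0
```

View pics/w11.png

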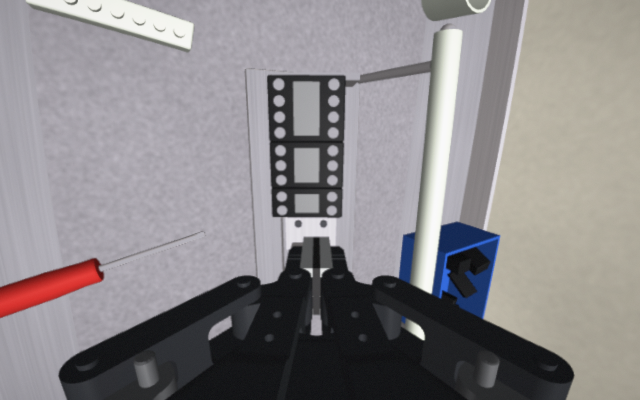

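The picture shows the three modules closed up in order at (307,108), (307,163) and (307,203), with the stop plate directly against the narrowest at (310,222). The measured row runs from y -0.5 to -113 mm, flat and at the lip.

```bash
python3 -c "
from station import finish_job; print(finish_job())"
```

```text
the job is handed in; nothing more can be done
None
```

I handed the job in at about 36 s on the robot clock: the three modules stand in one closed row (wide, middle, narrow) flat on the tray at the lip, with the stop against the narrowest, the gripper clear, and no bystander touched as far as I could see. The hand-in gave no verdict.

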